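# Turn a culture plate over onto the colony counter

## Task

Take the lidded culture plate from the wire rest, pinching its lid and base together so that they stay joined, turn it over and lay it base up, flat on the sloped lit stage of the colony counter and down against the stage's lip. Then let go and swing the magnifier in over the plate as far as it goes, ready for counting. Leave the jars and the timer where they stand.

Things in the scene. Friction and masses are not known exactly. Their poses are not given: they have to be found in the camera images.
- dish_center (a point): Clear round culture plate with a dark red medium, closed: 90 mm wide, 17.5 mm thick. This is the middle of the closed plate, fixed to its base (82 mm wide, 15 mm high); z axis: out of the base through the lid, so it points up while the lid is on top. It starts lid up in the wire rest, in a plane that slopes at 50 degrees from level and faces left (world +y), partly towards the robot. 45 g
- lid_center (a point): Lid of the plate, a loose cap (90 mm wide, 12 mm deep, 25 g) over the base with 2 mm play all round. It comes off unless pinched against the base. The point coincides with dish_center while the lid is on; z axis: from base to lid. In the rest the plate lies on two 5 mm wires 66 mm apart and against two 25 mm hooks at its lower rim; nothing covers its upper rim, and between the wires both of its faces are free
- seat (a point): Colony counter, light grey, 172 mm wide, with a black stage sloping at 50 degrees from level and opal light panels: where dish_center lies once the plate is in place, 8.75 mm out from the stage. x axis up the slope, y across it, z out of the stage. An 8 mm high curved lip holds the plate's lower rim. A gap 48 mm wide, deep enough for a finger, runs down the middle from the upper edge (57 mm up the slope) to 9 mm below this point
- lens (a joint): Magnifier arm on the counter, turning in a plane parallel to the stage, rad: 0 = home against its stop with the lens over the plate; about 1.45 to 1.85 at the start, swung aside down the slope on the counter's left (as one faces the stage). Looking at the stage from in front, it goes home counter-clockwise. It is stiff and stays where it is left; about 2 N on the post moves it
- lens_post (a point): Middle of the grip post on the magnifier arm, at its present place: a steel pin with a red head, 16 mm wide, standing straight out of the stage's plane along seat's z; from 15 mm below to 15 mm above this point. At joint 0 it stands 31 mm down the slope from seat and 28 mm to the left (seat's y)
- lens_pivot (a point): Magnifier's pivot, on the counter's left (5 mm up the slope from seat, 68 mm along seat's y), at the arm's height. The arm turns about seat's z axis through this point; the post's axis is 54 mm from it. Lens 73 mm wide, 44 to 51 mm out from the stage
- jar_center (a point): White specimen jar with a lid, 41 mm wide, 58 mm high, the nearer of two at the right (the other is fixed): its centre; to be left alone
- timer_center (a point): Small white bench timer, 42 x 66 x 57 mm, standing behind the counter: its centre; to be left alone
There are look-alikes about, which are no part of the job. Leave any turquoise look-alike of the part that bears lid_center alone.

How it is judged:
By the outcome, as a careful person would: the job done as asked, in the order asked, and still so for the second after the job is handed in, with the robot touching nothing.
It also fails if it takes over 64 s, if anything falls off the work surface, if the arm or the gripper's body presses on something with over 40 N, if the wrist force passes 120 N, or if a joint passes its speed limit or range.

## Robot

A 7-joint arm with a two-finger parallel gripper is mounted at the origin on a cart in front of the work surface, level with it; the furniture and walls round the work are solid. World frame = base frame: x ahead of the robot, y to its left, z up, the work surface at z = 0. Lengths are in m, angles in rad, forces in N, time in s.
With the tool pointing down it reaches from about 0.425 to 0.95 m from the base axis. Payload 16.7 kg.
Tool frame: the origin (TCP) lies on the centre line of the jaws, within the pads' length; the fingertips stand 25 mm ahead of it and the grasp point (between the pads) lies 6 mm ahead of it; x points along the fingers, y is the direction in which the jaws open and shut, and the axes are right-handed (so a half turn about x gives the same grasp; the last joint's range is limited). The gripper opens to 94 mm and grips with 3 to 60 N. Pads are 16 mm wide; open, the fingers measure 119 mm over their backs; the gripper's body (75 mm by 177 mm) begins 78 mm behind the grasp point.
Start: joints at [-1.272, 0.426, 0.074, 1.606, -0.034, 1.111, -0.067], TCP at [0.293, 0.608, 0.23] pointing down, gripper open.
Joint ranges: [-2.85, 2.85], [-0.5, 2.14], [-1.23, 1.37], [0.21, 2.46], [-1.02, 4.16], [0.16, 2.05], [-2.73, 2.73]. Speed limits (rad/s): [1.89, 1.89, 2.39, 2.39, 3.01, 3.01, 3.01].

## Interface

Orientations are given as a 3x3 rotation matrix whose columns are the frame's x, y, z axes.
In Python, from plant import r gives the robot as it stands.
- The arm moves only by the shell command python3 -m jog 'ROWS'. ROWS is a JSON object of lists of equal length, an entry for each row: "delta_rot": the turn, a rotation vector about the tool's x, y, z in rad, a list of three; "translation": the shift along the tool's x, y, z in m, a list of three; "gripper": the closure, from -1 (fully open) to 1 (shut). In form: {"delta_rot": [[wx, wy, wz], ...], "translation": [[x, y, z], ...], "gripper": [gripper, ...]}. A call has 1 to 20 rows; each row is the pose to reach, as a shift and turn from the pose measured when the call began, along the tool's axes at that moment; what a row does not reach only later rows make up. A row lasts 1/12 s, in which the tool goes at most 41.7 mm and 7.16 degrees, less where a joint would pass 70% of its speed; a pose out of reach is approached as far as the arm can. A call with a gripper value outside its range is refused whole. The fingers move at their own pace and stop on an object; the grip force is fixed at half the most. Time passes only in rows, so rows that repeat a pose let the fingers close. It gives the time, the measured TCP pose, the force and the opening at its end, in the units of the state.
- r.state(): the state, without advancing time (a new reading comes with each control period).
- r.grab_frame(name): name is "side" or "top" or "wrist"; returns a dict with "image" (420x560x3 uint8, red, green, blue), "mtx" (3x3 intrinsics, pixels), "extrinsics" (4x4, takes a point from world to camera coordinates). Camera axes: x right, y up, looking along -z (the intrinsics and any distortion apply to the point x, -y, -z); pixel columns grow to the right and rows downward; lengths in m; the calibration is good to about 2 mm. The wrist camera is an equidistant fisheye: a pixel r from the principal point sees the ray r / f radians off the axis. A picture is of the moment at which its call begins. There is no depth.
- r.close_job(): hands the job in, once; it reports no verdict.
The state is a dict: "clock": time; "joint_pos": joint angles; "joint_velocities": joint speeds; "tau": joint torques, N m; "tcp_pos": TCP position; "tcp_rot": TCP orientation; "contact_force": force on the tool from outside, world axes, zero at the start; "moment": the same for the moment, N m; "finger_gap": finger opening in m.
Only numpy, scipy, OpenCV 4.12 (cv2) and the standard library are available. Lean on these libraries where they do the work, as an engineer would, in place of code of your own. Each camera call takes 0.05 s, during which the arm holds its last target.

## Working session

There is one attempt and no reset: what is moved stays moved. The work goes in short steps, Python scripts to look and compute and a shell command to move; the robot and the scene stay as the last step left them, time stands still between calls to the robot, and variables do not carry over. Pictures are saved under pics/ and viewed, and the job is handed in when it is done.

```bash
ls; mkdir -p pics; python3 - <<'E'
from plant import r
import cv2
s=r.state(); print({k:(v if not hasattr(v,'round') else v) for k,v in s.items()})
for n in ("side","top","wrist"):
    f=r.grab_frame(n); cv2.imwrite(f"pics/{n}0.png",f["image"][:,:,::-1]); print(n,f["mtx"],f["extrinsics"])
E
```

```text
pics
{'clock': 0.0, 'joint_pos': array([-1.27150825,  0.42674116,  0.07387806,  1.60662251, -0.03410646,
        1.11084042, -0.06706532]), 'joint_velocities': array([ 0.00055688,  0.00051512, -0.00054009, -0.00100651, -0.00066076,
       -0.00074489, -0.00060439]), 'tau': array([-3.75520858e-04, -9.35825729e+01,  3.66605334e+00, -4.54175413e+01,
       -4.90012346e-02,  2.04475812e-02,  1.02153053e-04]), 'tcp_pos': array([0.29271955, 0.60774862, 0.22976348]), 'tcp_rot': array([[-4.89064509e-04,  4.33896202e-01,  9.00962733e-01],
       [-1.25949144e-03,  9.00961859e-01, -4.33896465e-01],
       [-9.99999087e-01, -1.34695821e-03,  1.05860082e-04]]), 'contact_force': array([ 0.03758661,  0.22953959, -0.54011005]), 'moment': array([ 0.03407659, -0.01077047, -0.01633366]), 'finger_gap': 0.09414262033647884}
side [[484.40794927   0.         286.46110745]
 [  0.         484.40794927 213.23317116]
 [  0.           0.           1.        ]] [[ 0.91285567 -0.40822485  0.0068556  -0.52273795]
 [ 0.18233716  0.42264373  0.88776429 -0.18978282]
 [-0.36530492 -0.80915064  0.46024728 -0.92641835]
 [ 0.          0.          0.          1.        ]]
top [[414.3712055    0.         275.37114528]
 [  0.         414.3712055  218.16532786]
 [  0.           0.           1.        ]] [[-0.00623196 -0.99961148  0.02716696 -0.04472395]
 [ 0.99071939 -0.00248309  0.13590039 -0.58454505]
 [-0.13578013  0.02776176  0.99034996 -1.20024672]
 [ 0.          0.          0.          1.        ]]
wrist [[325.1922621    0.         287.8690876 ]
 [  0.         325.1922621  206.06802615]
 [  0.           0.           1.        ]] [[ 0.43441816  0.90071065 -0.001093   -0.67377246]
 [-0.86341126  0.41608224 -0.28530083  0.03032461]
 [-0.25651871  0.12488357  0.9584374  -0.39132081]
 [ 0.          0.          0.          1.        ]]
```

View pics/side0.png

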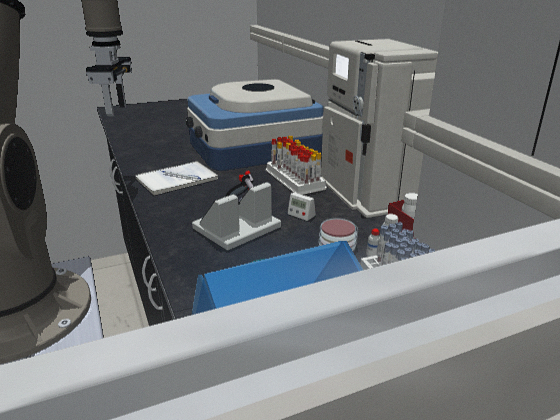

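View pics/top0.png

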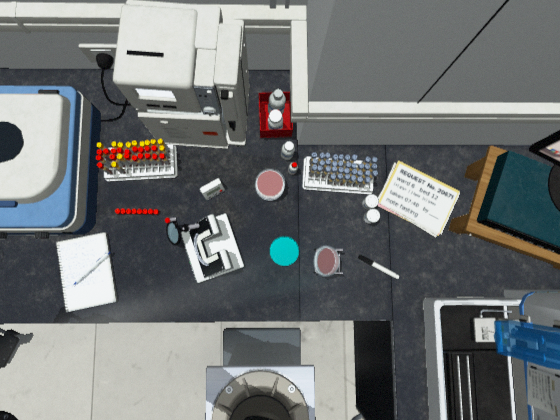

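View pics/wrist0.png

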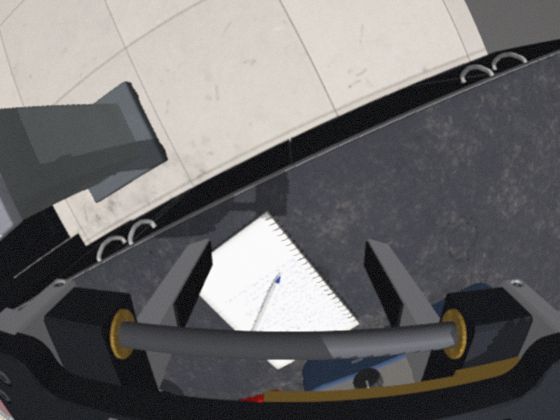

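The top view shows two red plates: one at (270,184) flat on the bench or a stack, and one at (327,262) with wires showing beside it. There is also a turquoise disc at (284,251), and the counter is at (212,247) with its magnifier at (174,232). The one in the wire rest at (327,262) fits the description. I'll confirm it in an enlarged crop.

```bash
python3 - <<'E'
import cv2
a=cv2.imread('pics/top0.png')
c=a[215:305,275:395]; cv2.imwrite('pics/c1.png',cv2.resize(c,None,fx=6.5,fy=6.5,interpolation=cv2.INTER_CUBIC))
c=a[195:295,150:265]; cv2.imwrite('pics/c2.png',cv2.resize(c,None,fx=6,fy=6,interpolation=cv2.INTER_CUBIC))
b=cv2.imread('pics/side0.png')
c=b[160:260,180:370]; cv2.imwrite('pics/c3.png',cv2.resize(c,None,fx=4.2,fy=4.2,interpolation=cv2.INTER_CUBIC))
E
```

```text
(no output)
```

View pics/c1.png

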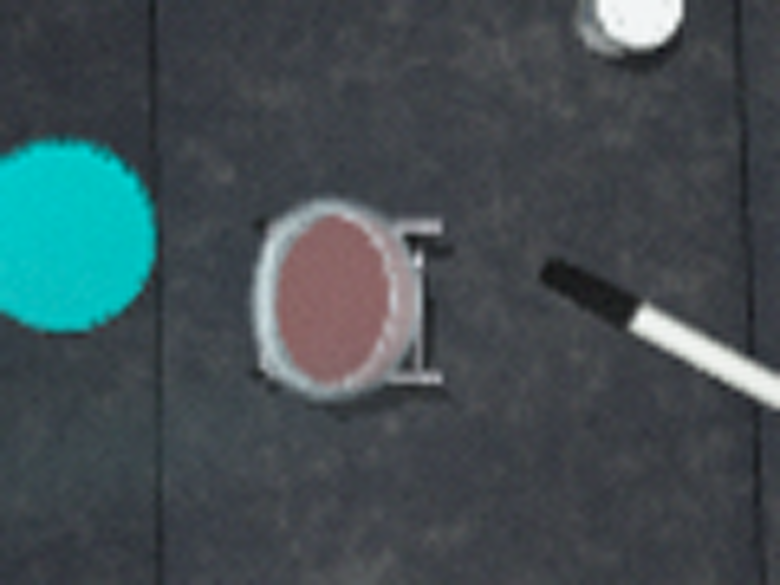

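View pics/c2.png

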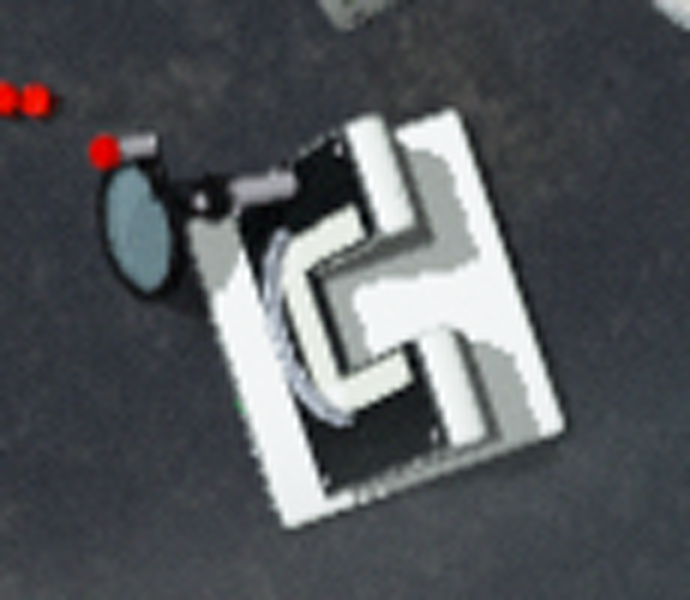

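View pics/c3.png

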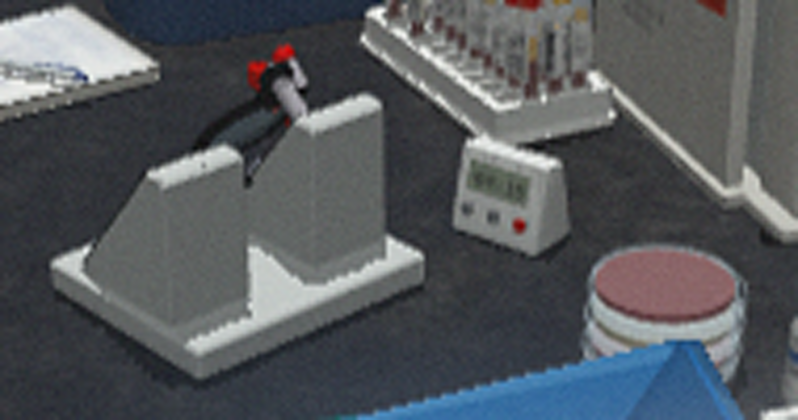

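```bash
cat > h.py <<'E'
import numpy as np, cv2
from scipy.spatial.transform import Rotation as Ro
np.set_printoptions(precision=4,suppress=True)
def cam(f): 
    E=f["extrinsics"]; return E[:3,:3],E[:3,3],f["mtx"]
def ray(f,uv,fish=False):
    R,t,K=cam(f); a=(uv[0]-K[0,2])/K[0,0]; b=(uv[1]-K[1,2])/K[1,1]
    if fish:
        th=np.hypot(a,b); s=np.sin(th)/th if th>1e-9 else 1; d=np.array([a*s,-b*s,-np.cos(th)])
    else: d=np.array([a,-b,-1.]); d/=np.linalg.norm(d)
    return -R.T@t, R.T@d
def proj(f,P,fish=False):
    R,t,K=cam(f); c=np.atleast_2d(P)@R.T+t; x,y,z=c[:,0],-c[:,1],-c[:,2]
    if fish:
        rr=np.hypot(x,y); th=np.arctan2(rr,z); k=th/np.maximum(rr,1e-9)
        return np.c_[K[0,0]*x*k+K[0,2],K[1,1]*y*k+K[1,2]]
    return np.c_[K[0,0]*x/z+K[0,2],K[1,1]*y/z+K[1,2]]
def onz(f,uv,z,fish=False):
    o,d=ray(f,uv,fish); return o+d*(z-o[2])/d[2]
def onplane(f,uv,p,n,fish=False):
    o,d=ray(f,uv,fish); return o+d*((np.array(p)-o)@n)/(d@n)
def tri(rays):
    A=sum(np.eye(3)-np.outer(d,d) for o,d in rays); b=sum((np.eye(3)-np.outer(d,d))@o for o,d in rays)
    x=np.linalg.solve(A,b); return x,[np.linalg.norm((np.eye(3)-np.outer(d,d))@(x-o)) for o,d in rays]
def grab(n,name=None):
    from plant import r
    f=r.grab_frame(n)
    if name: cv2.imwrite(f'pics/{name}.png',f['image'][:,:,::-1]); np.save(f'pics/{name}.npy',f,allow_pickle=True)
    return f
def load(name): return np.load(f'pics/{name}.npy',allow_pickle=True).item()
def rows(p,R):
    from plant import r
    s=r.state(); R0=s['tcp_rot']; p0=s['tcp_pos']
    print('trans',R0.T@(np.array(p)-p0),'rot',Ro.from_matrix(R0.T@R).as_rotvec(),'deg',np.degrees(Ro.from_matrix(R0.T@R).magnitude()))
def st():
    from plant import r
    s=r.state(); print('t',round(s['clock'],2),'p',s['tcp_pos'],'q',s['joint_pos'],'F',s['contact_force'],'gap',s['finger_gap']); print(s['tcp_rot'])
E
python3 - <<'E'
from h import *
t=grab('top','top1'); s=grab('side','side1'); w=grab('wrist','wrist1')
from plant import r
S=r.state(); R,tt,K=cam(w)
print('cam in tool',S['tcp_rot'].T@(-R.T@tt-S['tcp_pos']), 'axis',S['tcp_rot'].T@(-R[2]))
print('top cam',-cam(t)[0].T@cam(t)[1],'side',-cam(s)[0].T@cam(s)[1])
for n,p,z in [('plate',(327,262),.06),('counter',(212,247),.05),('timer',(211,187),.05),('jar',(372,202),.058),('turq',(284,251),0.01),('flatplate',(270,184),.05),('jar2',(373,216),.058)]:
    print(n,onz(t,p,z))
E
```

```text
cam in tool [-0.153  -0.0006 -0.0822] axis [ 0.9585 -0.0003  0.2852]
top cam [ 0.4159 -0.0128  1.2693] side [ 0.1734 -0.8828  0.5984]
plate [ 0.4523 -0.1965  0.06  ]
counter [0.4982 0.1393 0.05  ]
timer [0.6776 0.1449 0.05  ]
jar [ 0.63   -0.3358  0.058 ]
turq [ 0.4878 -0.0737  0.01  ]
flatplate [ 0.6867 -0.0315  0.05  ]
jar2 [ 0.5877 -0.3372  0.058 ]
```

```bash
python3 - <<'E'
from h import *
R=np.array([[0,1,0],[0,0,-1],[-1,0,0.]])
rows([.45,0,.35],R); rows([.36,.3,.35],R)
E
```

```text
trans [-0.1195 -0.4797  0.4054] rot [1.122  0.0003 0.0004] deg 64.28435480649047
trans [-0.1196 -0.2484  0.1942] rot [1.122  0.0003 0.0004] deg 64.28435480649047
```

```bash
python3 -m jog '{"delta_rot":[[0.12,0,0],[0.25,0,0],[0.37,0,0],[0.5,0,0],[0.62,0,0],[0.74,0,0],[0.86,0,0],[0.98,0,0],[1.1,0,0],[1.122,0,0],[1.122,0,0],[1.122,0,0],[1.122,0,0],[1.122,0,0],[1.122,0,0],[1.122,0,0],[1.122,0,0],[1.122,0,0],[1.122,0,0],[1.122,0,0]],"translation":[[-0.03,0,0],[-0.06,-0.02,0.01],[-0.08,-0.05,0.04],[-0.1,-0.09,0.07],[-0.12,-0.13,0.1],[-0.12,-0.17,0.13],[-0.12,-0.21,0.16],[-0.12,-0.25,0.19],[-0.12,-0.28,0.22],[-0.12,-0.31,0.25],[-0.12,-0.34,0.28],[-0.12,-0.37,0.31],[-0.12,-0.4,0.34],[-0.12,-0.43,0.37],[-0.12,-0.46,0.39],[-0.12,-0.48,0.405],[-0.12,-0.48,0.405],[-0.12,-0.48,0.405],[-0.12,-0.48,0.405],[-0.12,-0.48,0.405]],"gripper":[-1,-1,-1,-1,-1,-1,-1,-1,-1,-1,-1,-1,-1,-1,-1,-1,-1,-1,-1,-1]}'; python3 - <<'E'
from h import *
st(); grab('wrist','w2')
E
```

```text
clock: 1.97
tcp_pos: [0.4493, 0.0004, 0.3505]
tcp_rot: [[-0.0, 1.0, 0.0], [-0.0, 0.0, -1.0], [-1.0, -0.0, 0.0]]
contact_force: [-0.3, -0.1, -0.2]
finger_gap: 0.0943
t 1.97 p [0.4493 0.0004 0.3505] q [-0.9135 -0.1215  0.7146  1.9528  0.083   1.282  -0.2262] F [-0.3432 -0.0881 -0.1766] gap 0.0942533011944246
[[-0.0002  1.      0.0001]
 [-0.0001  0.0001 -1.    ]
 [-1.     -0.0002  0.0001]]
```

View pics/w2.png

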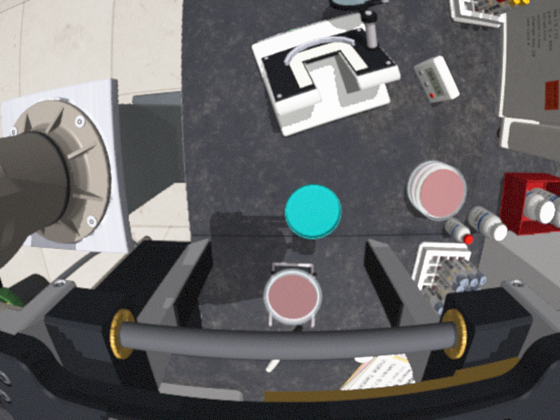

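```bash
python3 - <<'E'
import cv2
a=cv2.imread('pics/w2.png')
c=a[250:340,250:340]; cv2.imwrite('pics/c4.png',cv2.resize(c,None,fx=6.5,fy=6.5,interpolation=cv2.INTER_CUBIC))
c=a[0:140,240:410]; cv2.imwrite('pics/c5.png',cv2.resize(c,None,fx=4.2,fy=4.2,interpolation=cv2.INTER_CUBIC))
E
```

```text
(no output)
```

View pics/c4.png

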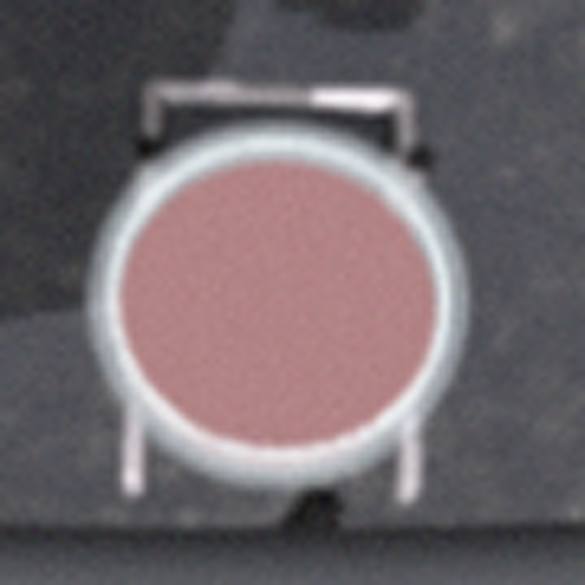

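View pics/c5.png

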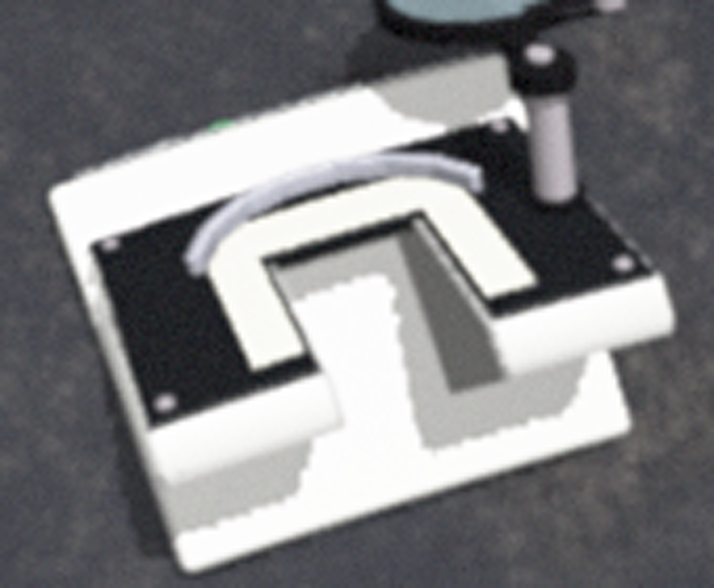

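```bash
python3 - <<'E'
from h import *
t=load('top1'); w=load('w2')
def T(name,pt,pw):
    x,e=tri([ray(t,pt),ray(w,pw,True)]); print(name,x,np.array(e)*1e3)
    return x
a=T('wire near',(342.7,273.2),(250+133/6.5,250+492/6.5)); b=T('wire far',(342.7,249.9),(250+408/6.5,250+495/6.5))
print(np.linalg.norm(a-b))
def red(f,box):
    im=f['image'].astype(int); m=((im[...,0]-im[...,1]>25)&(im[...,0]<200)).astype(np.uint8)
    x0,y0,x1,y1=box; k=np.zeros_like(m); k[y0:y1,x0:x1]=m[y0:y1,x0:x1]
    c=max(cv2.findContours(k,0,1)[0],key=cv2.contourArea); return cv2.fitEllipse(c)
et=red(t,(300,230,350,290)); ew=red(w,(255,260,335,330)); print(et,ew)
c=T('medium',et[0],ew[0])
g1=T('gapnear',(207.5,257.5),(302.4,62.4)); g2=T('gapfar',(202.5,240),(338.8,50.7)); print(np.linalg.norm(g1-g2))
E
```

```text
wire near [ 0.4211 -0.2359  0.0907] [1.5132 1.5132]
wire far [ 0.4873 -0.2376  0.0904] [1.7899 1.7899]
0.06625570899890965
((325.76239013671875, 260.528564453125), (16.1231746673584, 23.514345169067383), 4.291959285736084) ((292.26300048828125, 296.419189453125), (42.812801361083984, 47.089874267578125), 98.30646514892578)
medium [ 0.4565 -0.1909  0.0741] [0.2953 0.2953]
gapnear [0.4672 0.1469 0.0869] [1.1612 1.1612]
gapfar [0.5152 0.1629 0.087 ] [1.0995 1.0995]
0.050530948320418836
```

```bash
python3 -m jog '{"delta_rot":[[0,0,0],[0,0,0],[0,0,0],[0,0,0],[0,0,0],[0,0,0],[0,0,0]],"translation":[[0.01,0.01,-0.04],[0.025,0.02,-0.08],[0.04,0.03,-0.12],[0.06,0.04,-0.16],[0.06,0.04,-0.16],[0.06,0.04,-0.16],[0.06,0.04,-0.16]],"gripper":[-1,-1,-1,-1,-1,-1,-1]}'; python3 - <<'E'
from h import *
f=grab('wrist','w3'); st()
E
python3 -m jog '{"delta_rot":[[0,0,0],[0,0,0],[0,0,0],[0,0,0],[0,0,0],[0,0,0],[0,0,0],[0,0,0],[0,0,0],[0,0,0],[0,0,0]],"translation":[[0,-0.01,0.03],[0,-0.02,0.07],[0.01,-0.03,0.11],[0.03,-0.03,0.15],[0.05,-0.03,0.19],[0.06,-0.03,0.23],[0.07,-0.03,0.26],[0.07,-0.03,0.26],[0.07,-0.03,0.26],[0.07,-0.03,0.26],[0.07,-0.03,0.26]],"gripper":[-1,-1,-1,-1,-1,-1,-1,-1,-1,-1,-1]}'; python3 - <<'E'
from h import *
f=grab('wrist','w4'); st()
E
```

```text
clock: 2.6
tcp_pos: [0.4885, 0.1617, 0.2898]
tcp_rot: [[-0.001, 1.0, 0.003], [-0.002, 0.003, -1.0], [-1.0, -0.001, 0.002]]
contact_force: [-0.6, 0.1, -0.4]
finger_gap: 0.0938
t 2.65 p [0.4888 0.1607 0.2905] q [-1.0167  0.1095  0.6304  1.9151 -0.0704  1.1397 -0.3578] F [-0.2622  0.4078  0.3966] gap 0.09387965540359021
[[-0.0006  1.      0.0018]
 [-0.0008  0.0018 -1.    ]
 [-1.     -0.0006  0.0008]]
clock: 3.57
tcp_pos: [0.4594, -0.0986, 0.2212]
tcp_rot: [[0.0, 1.0, 0.003], [0.0, 0.003, -1.0], [-1.0, 0.0, -0.0]]
contact_force: [-0.2, -0.9, -0.9]
finger_gap: 0.0944
t 3.62 p [ 0.4595 -0.0984  0.2212] q [-0.72    0.1095  0.8675  2.097  -0.101   0.9756  0.2047] F [-0.7558  0.2726 -1.0422] gap 0.09373403031308677
[[ 0.0004  1.      0.0034]
 [ 0.0001  0.0034 -1.    ]
 [-1.      0.0004 -0.0001]]
```

View pics/w3.png

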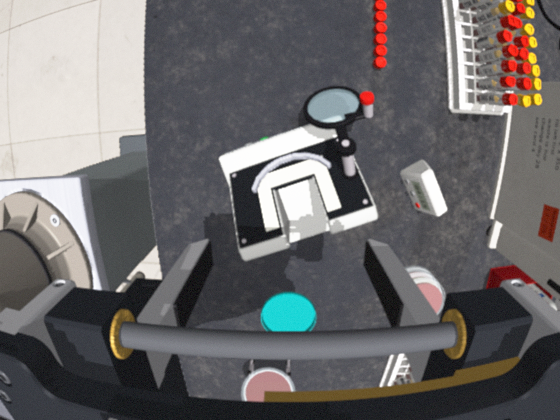

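View pics/w4.png

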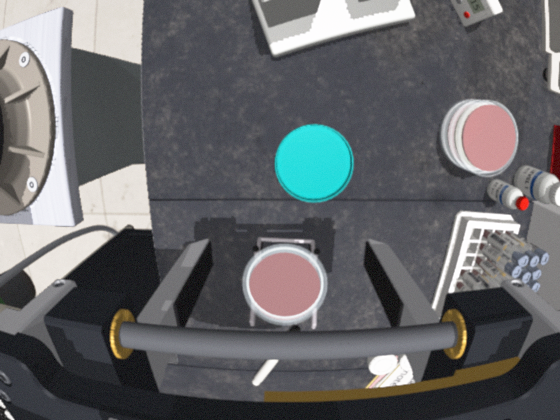

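```bash
python3 - <<'E'
import cv2
a=cv2.imread('pics/w3.png')
c=a[75:265,205:395]; cv2.imwrite('pics/c6.png',cv2.resize(c,None,fx=4,fy=4,interpolation=cv2.INTER_CUBIC)[:600] if 0 else cv2.resize(c,(600,600),interpolation=cv2.INTER_CUBIC))
a=cv2.imread('pics/w4.png')
c=a[225:345,225:345]; cv2.imwrite('pics/c7.png',cv2.resize(c,(600,600),interpolation=cv2.INTER_CUBIC))
E
```

```text
(no output)
```

View pics/c6.png

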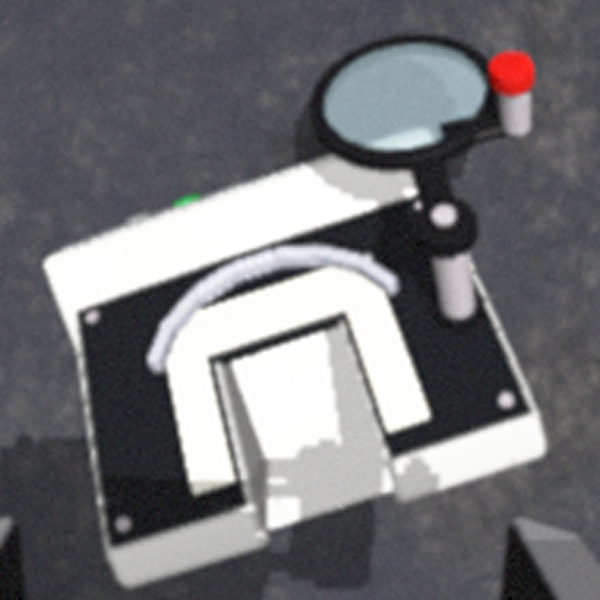

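View pics/c7.png

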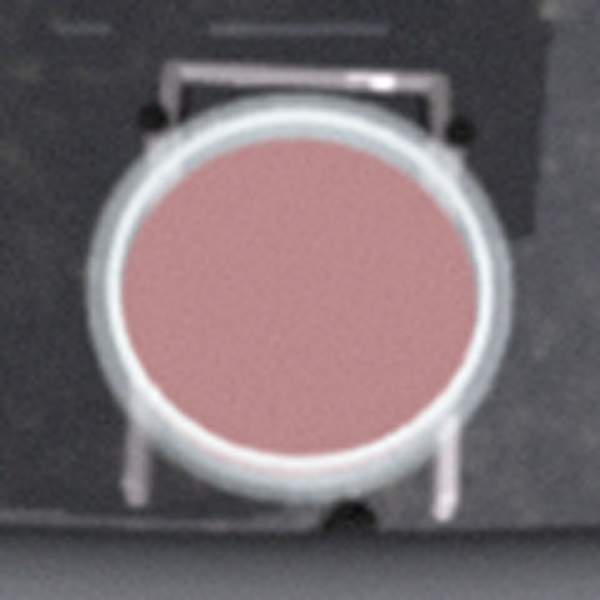

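```bash
cat > m1.py <<'E'
from h import *
t=load('top1'); w2=load('w2'); w3=load('w3'); w4=load('w4')
def c4(p): return (250+p[0]/6.5,250+p[1]/6.5)
def c5(p): return (240+p[0]/4.2,p[1]/4.2)
def c6(p): return (205+p[0]*.31667,75+p[1]*.31667)
def c7(p): return (225+p[0]/5,225+p[1]/5)
def T(n,*l):
    x,e=tri(l); print(n,x,np.array(e)*1e3); return x
F=lambda w,p: ray(w,p,True)
E
python3 - <<'E'
from m1 import *
wn=T('wire n',F(w2,c4((133,492))),F(w4,c7((134,500))),ray(t,(342.7,273.2)))
wf=T('wire f',F(w2,c4((408,495))),F(w4,c7((445,515))),ray(t,(342.7,249.9)))
hn=T('hook n',F(w2,c4((148,147))),F(w4,c7((150,117)))); hf=T('hook f',F(w2,c4((420,157))),F(w4,c7((460,132))))
bn=T('bar n',F(w2,c4((150,92))),F(w4,c7((168,70)))); bf=T('bar f',F(w2,c4((405,98))),F(w4,c7((440,82))))
for a,b in((wn,wf),(hn,hf),(bn,bf)): d=b-a; print(np.linalg.norm(d),'yaw',np.degrees(np.arctan2(d[1],d[0])),d[2])
def red(f,box):
    im=f['image'].astype(int); m=((im[...,0]-im[...,1]>25)&(im[...,0]<215)).astype(np.uint8)
    x0,y0,x1,y1=box; k=np.zeros_like(m); k[y0:y1,x0:x1]=m[y0:y1,x0:x1]
    c=max(cv2.findContours(k,0,1)[0],key=cv2.contourArea); return cv2.fitEllipse(c)
e=[red(t,(300,230,350,290)),red(w2,(255,260,335,330)),red(w4,(235,240,335,325))]; print(e)
c=T('medium',ray(t,e[0][0]),F(w2,e[1][0]),F(w4,e[2][0]))
print('--counter')
P={}
P['nd']=T('scr near down',F(w2,c5((110,243))),F(w3,c6((92,317))))
P['nu']=T('scr near up',F(w2,c5((165,402))),F(w3,c6((123,524))))
P['fu']=T('scr far up',F(w2,c5((623,263))),F(w3,c6((507,400))))
P['gn']=T('gap near',F(w2,c5((262,262))),F(w3,c6((213,358))))
P['gf']=T('gap far',F(w2,c5((415,213))),F(w3,c6((346,318))))
u=P['nu']-P['nd']; v=P['fu']-P['nu']; n=np.cross(v,u); 
for q in (u,v): print(np.linalg.norm(q),q/np.linalg.norm(q),'yaw',np.degrees(np.arctan2(q[1],q[0])),'tilt',np.degrees(np.arcsin(q[2]/np.linalg.norm(q))))
print('gap',np.linalg.norm(P['gf']-P['gn']),P['gf']-P['gn'],'n',np.cross(u,v)/np.linalg.norm(np.cross(u,v)))
E
```

```text
wire n [ 0.4212 -0.2361  0.0897] [1.4831 0.4591 1.6103]
wire f [ 0.4878 -0.2373  0.0916] [1.375  1.1563 2.3092]
hook n [ 0.4264 -0.1549  0.0631] [0.5441 0.5441]
hook f [ 0.4922 -0.1641  0.0508] [0.079 0.079]
bar n [ 0.4251 -0.1653  0.0129] [0.1149 0.1149]
bar f [ 0.4919 -0.1728  0.002 ] [0.1868 0.1868]
0.06662291713171507 yaw -0.9898566993222644 0.0018995052474632818
0.06757348316690039 yaw -7.993994767181668 -0.012280538678895378
0.06803337741655166 yaw -6.384030391044313 -0.010829328613316036
[((325.76239013671875, 260.528564453125), (16.1231746673584, 23.514345169067383), 4.291959285736084), ((292.2518310546875, 296.4932556152344), (42.92021942138672, 47.2199592590332), 98.86865997314453), ((284.34405517578125, 284.0863342285156), (62.24081039428711, 69.6822509765625), 93.94275665283203)]
medium [ 0.4565 -0.1908  0.0751] [0.4284 0.384  0.4833]
--counter
scr near down [0.4191 0.1624 0.0313] [0.0779 0.0779]
scr near up [0.4398 0.1026 0.1072] [0.0013 0.0013]
scr far up [0.574 0.149 0.107] [0.1072 0.1072]
gap near [0.4699 0.1514 0.0574] [0.31 0.31]
gap far [0.5197 0.1684 0.0619] [1.2429 1.2429]
0.09875083740693491 [ 0.2095 -0.6054  0.7679] yaw -70.91286780699622 tilt 50.16189764458041
0.14197184296085189 [ 0.9451  0.3268 -0.0015] yaw 19.075240111216868 tilt -0.08699256883236843
gap 0.05279425524345288 [0.0498 0.0171 0.0045] n [-0.25    0.726   0.6406]
```

```bash
cat >> m1.py <<'E'
yaw=np.radians(19.08); sl=np.radians(50)
def frame(yaw,sl=sl): # x up slope, y across, z out
    y=np.array([np.cos(yaw),np.sin(yaw),0]); h=np.array([np.sin(yaw),-np.cos(yaw),0])
    x=h*np.cos(sl)+np.array([0,0,np.sin(sl)]); return np.c_[x,y,np.cross(x,y)]
E
python3 - <<'E'
from m1 import *
for nm,w,c,n_,f_,z in(('bar w4',w4,c7,(168,70),(440,82),.006),('bar w2',w2,c4,(150,92),(405,98),.006),('wire w4',w4,c7,(134,500),(445,515),.0906),('wire w2',w2,c4,(133,492),(408,495),.0906),('hook w4',w4,c7,(150,117),(460,132),.057),('hook w2',w2,c4,(148,147),(420,157),.057)):
    a=onz(w,c(n_),z,True); b=onz(w,c(f_),z,True); d=b-a; print(nm,a,b,np.linalg.norm(d),np.degrees(np.arctan2(d[1],d[0])))
print(frame(yaw))
Fr=frame(yaw); o=np.array([.5069,.1258,.1071])
def loc(w,c,p,h=0): 
    X=onplane(w,c(p),o+Fr[:,2]*h,Fr[:,2],True); return (Fr.T@(X-o))*1e3
for nm,p5,p6 in(('gap n',(262,262),(213,358)),('gap f',(415,213),(346,318)),('scr nd',(110,243),(92,317)),('scr nu',(165,402),(123,524)),('scr fu',(623,263),(507,400)),('scr fd',(500,125),(418,203)),
 ('opal dn n',(210,262),(166,350)),('opal end n',(250,370),(193,497)),('opal end n in',(302,352),(240,482)),('opal end f',(535,285),(432,418)),('opal far in',(490,312),(388,435)),('post base',(558,195),(460,312))):
    print(nm,loc(w2,c5,p5),loc(w3,c6,p6))
E
```

```text
bar w4 [ 0.4246 -0.1681  0.006 ] [ 0.4914 -0.1711  0.006 ] 0.06685209748932505 -2.5903420092830074
bar w2 [ 0.4247 -0.1688  0.006 ] [ 0.4917 -0.1708  0.006 ] 0.06708909429436966 -1.6435722277791223
wire w4 [ 0.4216 -0.2349  0.0906] [ 0.489  -0.2387  0.0906] 0.06747273873450228 -3.1823115891571145
wire w2 [ 0.4226 -0.2362  0.0906] [ 0.4891 -0.2374  0.0906] 0.06652284403370864 -1.0135573761747032
hook w4 [ 0.4253 -0.158   0.057 ] [ 0.4917 -0.1613  0.057 ] 0.06648624278478583 -2.8933305040463844
hook w2 [ 0.4265 -0.1578  0.057 ] [ 0.4916 -0.1608  0.057 ] 0.06509743172876281 -2.58019475290108
[[ 0.2101  0.9451 -0.2504]
 [-0.6075  0.3269  0.724 ]
 [ 0.766   0.      0.6428]]
gap n [-55.1566 -27.5317  -0.    ] [-57.9275 -25.6537   0.    ]
gap f [-56.7702  24.5474  -0.    ] [-55.9944  27.0588   0.    ]
scr nd [-98.2715 -70.8905  -0.    ] [-98.5916 -70.9706   0.    ]
scr nu [ -0.0709 -70.9517  -0.    ] [ -0.0135 -70.971    0.    ]
scr fu [-0.104  70.8969 -0.    ] [-0.0224 71.1    -0.    ]
scr fd [-98.4224  70.9203  -0.    ] [-100.4907   69.9219   -0.    ]
opal dn n [-64.9878 -42.6166  -0.    ] [-69.1168 -43.0049   0.    ]
opal end n [ -1.5908 -44.9322  -0.    ] [ -1.9328 -43.9122   0.    ]
opal end n in [ -2.1071 -29.0419  -0.    ] [ -1.9343 -26.3353   0.    ]
opal end f [-0.9112 42.7034 -0.    ] [-2.6106 44.2832 -0.    ]
opal far in [ 5.7852 25.8371 -0.    ] [-1.6126 27.8776 -0.    ]
post base [-44.7407  69.2557  -0.    ] [-42.1229  67.8034  -0.    ]
```

```bash
cat >> m1.py <<'E'
Fp=frame(np.radians(-2.7)); cp=np.array([.4565,-.191,.075])
Rg=np.c_[-Fp[:,0],-Fp[:,2],-Fp[:,1]]
Fs=Fr=frame(yaw); seat=np.array([.4945,.1618,.0753]); Rs=np.c_[-Fs[:,0],Fs[:,2],Fs[:,1]]
E
python3 - <<'E'
from m1 import *
print(np.linalg.det(Rg),np.linalg.det(Rs)); print(Rg)
p=cp+Fp[:,0]*.13; rows(p+[0,0,.06],Rg); rows(p,Rg)
E
```

```text
1.0000000000000002 1.0
[[ 0.0303 -0.0361 -0.9989]
 [ 0.6421 -0.7652  0.0471]
 [-0.766  -0.6428 -0.    ]]
trans [-0.0134 -0.0075  0.176 ] rot [ 1.5489  0.5634 -0.5361] deg 99.30225245706134
trans [ 0.0466 -0.0075  0.176 ] rot [ 1.5489  0.5634 -0.5361] deg 99.30225245706134
```

```bash
python3 -m jog '{"delta_rot":[[0.11,0.04,-0.04],[0.22,0.08,-0.08],[0.33,0.12,-0.11],[0.44,0.16,-0.15],[0.55,0.2,-0.19],[0.66,0.24,-0.23],[0.77,0.28,-0.27],[0.88,0.32,-0.3],[0.99,0.36,-0.34],[1.1,0.4,-0.38],[1.21,0.44,-0.42],[1.32,0.48,-0.46],[1.43,0.52,-0.5],[1.549,0.563,-0.536],[1.549,0.563,-0.536],[1.549,0.563,-0.536],[1.549,0.563,-0.536],[1.549,0.563,-0.536]],"translation":[[-0.01,0,0.015],[-0.013,0,0.03],[-0.013,0,0.045],[-0.013,-0.002,0.06],[-0.013,-0.003,0.075],[-0.013,-0.004,0.09],[-0.013,-0.005,0.105],[-0.013,-0.006,0.12],[-0.013,-0.007,0.135],[-0.013,-0.0075,0.15],[-0.013,-0.0075,0.165],[-0.013,-0.0075,0.176],[-0.013,-0.0075,0.176],[-0.013,-0.0075,0.176],[0.01,-0.0075,0.176],[0.03,-0.0075,0.176],[0.0466,-0.0075,0.176],[0.0466,-0.0075,0.176]],"gripper":[-1,-1,-1,-1,-1,-1,-1,-1,-1,-1,-1,-1,-1,-1,-1,-1,-1,-1]}'; python3 - <<'E'
from h import *
grab('wrist','w5'); st(); grab('top','t5')
E
```

```text
clock: 5.12
tcp_pos: [0.4526, -0.2725, 0.1715]
tcp_rot: [[0.026, -0.036, -0.999], [0.644, -0.764, 0.044], [-0.765, -0.644, 0.003]]
contact_force: [1.0, 0.1, -0.9]
finger_gap: 0.0936
t 5.17 p [ 0.4527 -0.2732  0.1732] q [ 0.1028  0.7731  0.9599  1.7826 -0.908   1.6807 -0.2117] F [0.2219 0.4905 0.9041] gap 0.0941872815199126
[[ 0.0272 -0.0355 -0.999 ]
 [ 0.6432 -0.7644  0.0447]
 [-0.7652 -0.6438  0.0021]]
```

View pics/w5.png

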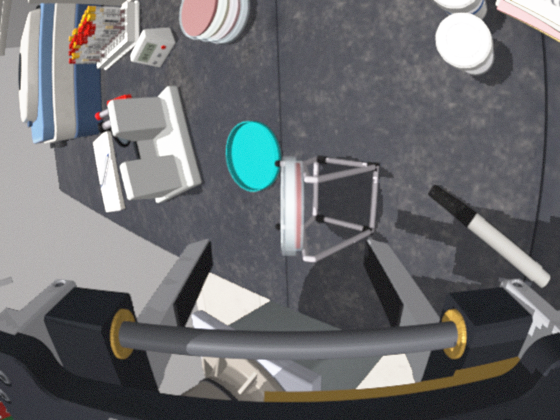

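```bash
cat > kin.py <<'E'
import numpy as np, itertools
from scipy.optimize import least_squares
from scipy.spatial.transform import Rotation as Ro
np.set_printoptions(precision=4,suppress=True)
D=[([-1.27150825,.42674116,.07387806,1.60662251,-.03410646,1.11084042,-.06706532],[.29271955,.60774862,.22976348],[[-.000489,.433896,.900963],[-.001259,.900962,-.433896],[-1,-.001347,.000106]]),
([-.9135,-.1215,.7146,1.9528,.083,1.282,-.2262],[.4493,.0004,.3505],[[-.0002,1,.0001],[-.0001,.0001,-1],[-1,-.0002,.0001]]),
([-1.0167,.1095,.6304,1.9151,-.0704,1.1397,-.3578],[.4888,.1607,.2905],[[-.0006,1,.0018],[-.0008,.0018,-1],[-1,-.0006,.0008]]),
([-.72,.1095,.8675,2.097,-.101,.9756,.2047],[.4595,-.0984,.2212],[[.0004,1,.0034],[.0001,.0034,-1],[-1,.0004,-.0001]]),
([.1028,.7731,.9599,1.7826,-.908,1.6807,-.2117],[.4527,-.2732,.1732],[[.0272,-.0355,-.999],[.6432,-.7644,.0447],[-.7652,-.6438,.0021]])]
def rot(ax,a):
    c,s=np.cos(a),np.sin(a)
    return np.array([[c,-s,0],[s,c,0],[0,0,1]]) if ax=='z' else np.array([[c,0,s],[0,1,0],[-s,0,c]])
# params: q1off, q7off, d1,a1(after q1), d3,a3, d5,a5, d7, a7, offs of j2..6
def fk(P,q,sg):
    o=P[:7]; q=np.array(q)*sg+o
    R=np.eye(3); p=np.zeros(3)
    tr=[(P[7],P[8]),(0,0),(P[9],P[10]),(0,P[17]),(P[11],P[12]),(0,P[18]),(P[13],P[14])]
    p=np.array([P[15],P[16],0.])
    for i in range(7):
        R=R@rot('zyzyzyz'[i],q[i]); d,a=tr[i]; p=p+R@np.array([a,0,d])
    T=np.array([[0,0,1.],[0,1,0],[-1,0,0]]).T  # flange z -> tool x
    Rt=R@np.array([[0,0,-1.],[0,1,0],[1,0,0]])  # columns: tool x=z, y=y, z=-x
    return p,Rt
def res(x,sg,idx,P0):
    P=P0.copy(); P[idx]=x; out=[]
    for q,p,R in D:
        a,B=fk(P,q,sg); out+=list((a-p)*5)+list((B-np.array(R)).ravel()*.7)
    return np.array(out)
E
python3 - <<'E'
from kin import *
best=[]
idx=[0,6,7,8,9,10,11,12,13,14]
for s in itertools.product([1,-1],[1],[1,-1],[1],[1,-1],[1],[1,-1]):
    sg=np.array(s)
    for q1 in np.arange(-3,3.1,1.05):
      for q7 in (-1.6,0,1.6,3.1):
        P0=np.zeros(19); P0[[0,6]]=q1,q7; P0[7],P0[9],P0[11],P0[13]=.3,.4,.4,.25
        f=least_squares(res,P0[idx],args=(sg,idx,P0),max_nfev=60); best.append((f.cost,s,f.x))
best.sort(key=lambda b:b[0])
for b in best[:6]: print(b)
E
```

```text
(np.float64(0.0077704410973891), (-1, 1, -1, 1, -1, 1, -1), array([-0.1063,  1.4694,  0.3575, -0.0164,  0.5458,  0.0112,  0.5166,
        0.0007,  0.3905,  0.0077]))
(np.float64(0.007770441097389139), (-1, 1, -1, 1, -1, 1, -1), array([-0.1063, -4.8138,  0.3575, -0.0164,  0.5458,  0.0112,  0.5166,
        0.0007,  0.3905,  0.0077]))
(np.float64(0.0077704410973899836), (-1, 1, -1, 1, -1, 1, -1), array([-0.1063,  1.4694,  0.3575, -0.0164,  0.5458,  0.0112,  0.5166,
        0.0007,  0.3905,  0.0077]))
(np.float64(0.007770441097390283), (-1, 1, -1, 1, -1, 1, -1), array([-0.1063,  1.4694,  0.3575, -0.0164,  0.5458,  0.0112,  0.5166,
        0.0007,  0.3905,  0.0077]))
(np.float64(0.007770441097390645), (-1, 1, -1, 1, -1, 1, -1), array([-0.1063,  1.4694,  0.3575, -0.0164,  0.5458,  0.0112,  0.5166,
        0.0007,  0.3905,  0.0077]))
(np.float64(0.0077704410973915465), (-1, 1, -1, 1, -1, 1, -1), array([-0.1063,  1.4694,  0.3575, -0.0164,  0.5458,  0.0112,  0.5166,
        0.0007,  0.3905,  0.0077]))
```

```bash
cat >> kin.py <<'E'
SG=np.array([-1,1,-1,1,-1,1,-1]); 
def fit(idx):
    P0=np.zeros(19); P0[[0,6,7,8,9,10,11,12,13,14]]=[-.1063,1.4694,.3575,-.0164,.5458,.0112,.5166,.0007,.3905,.0077]
    f=least_squares(res,P0[idx],args=(SG,idx,P0)); P=P0.copy(); P[idx]=f.x; return f.cost,P,f
E
python3 - <<'E'
from kin import *
for idx in ([0,2,4,6,7,9,11,13],[0,1,2,3,4,5,6,7,9,11,13],[0,1,2,3,4,5,6,7,8,9,10,11,12,13,14,17,18]):
    c,P,f=fit(idx); print(c,P); 
    print(np.array([(fk(P,q,SG)[0]-p)*1e3 for q,p,R in D]))
E
```

```text
0.005757551839142341 [-0.0451  0.     -0.0557  0.     -0.0071  0.      1.4802  0.3479 -0.0164
  0.5463  0.0112  0.5156  0.0007  0.3835  0.0077  0.      0.      0.
  0.    ]
[[ 3.1056  5.0723 -1.6399]
 [-3.8908  7.068   7.2787]
 [ 2.0452  0.8485  1.2546]
 [-5.5346 -1.78   -1.9557]
 [-4.2715  2.1422 -4.9377]]
0.0045439322032842944 [-0.0393 -0.01   -0.0575 -0.0294 -0.016   0.045   1.4929  0.3271 -0.0164
  0.5374  0.0112  0.5156  0.0007  0.3725  0.0077  0.      0.      0.
  0.    ]
[[ 1.6727  3.6137  1.1304]
 [-4.2933  4.4903  6.1296]
 [ 1.7699  0.8763  0.714 ]
 [-2.9241 -1.1684 -4.7967]
 [-2.9263  1.3821 -3.1773]]
0.0029552035159773624 [-0.0115 -0.0439 -0.0561  0.0226 -0.0317  0.0177  1.5211  0.3228 -0.0094
  0.522   0.0521  0.501   0.0268  0.3503 -0.0075  0.      0.     -0.0307
  0.0141]
[[ 0.8481  0.2576 -0.4528]
 [-0.0609  1.1511  6.7038]
 [-1.702  -0.1868  0.9305]
 [ 0.3512  0.8345 -4.184 ]
 [-0.9917  1.091  -2.9976]]
```

```bash
cat >> kin.py <<'E'
LO=np.array([-2.85,-.5,-1.23,.21,-1.02,.16,-2.73]); HI=np.array([2.85,2.14,1.37,2.46,4.16,2.05,2.73])
_,PK,_=fit([0,2,4,6,7,9,11,13])
def ik(p,R,q0,reg=1e-3,mid=None):
    m=q0 if mid is None else mid
    def g(q):
        a,B=fk(PK,q,SG); return np.r_[(a-p)*10,(B-R).ravel()*2,reg*(q-m)]
    f=least_squares(g,np.clip(q0,LO+1e-3,HI-1e-3),bounds=(LO,HI)); a,B=fk(PK,f.x,SG)
    return f.x,np.linalg.norm(a-p),np.linalg.norm(B-R)
E
python3 - <<'E'
from kin import *
from m1 import *
rng=np.random.default_rng(0)
def scan(name,p,R):
    S=[]
    for _ in range(120):
        q0=LO+rng.random(7)*(HI-LO); q,e,er=ik(p,R,q0,1e-4)
        if e<2e-3 and er<.02: S.append(q)
    S=np.array(S); print(name,len(S))
    if len(S):
        m=np.min(np.minimum(S-LO,HI-S),1); o=np.argsort(-m)[:1]
        for i in o: print('best',S[i],'margin',m[i])
        print(' min',S.min(0)); print(' max',S.max(0))
scan('grasp B',cp+Fp[:,0]*.026,Rg)
scan('grasp A',cp+Fp[:,0]*.026,Rg@np.diag([1,-1,-1]))
scan('place B',seat+Fs[:,0]*.026,Rs)
scan('place A',seat+Fs[:,0]*.026,Rs@np.diag([1,-1,-1]))
scan('preplace B',seat+Fs[:,0]*.09+Fs[:,2]*.05,Rs)
E
```

```text
grasp B 61
best [ 0.9988  0.6289 -0.3542  1.8524 -0.37    1.1897 -0.7269] margin 0.6075506241891109
 min [ 0.0076  0.609  -1.23    1.8515 -1.02    1.1337 -1.3633]
 max [ 1.5917  1.0214  0.9644  1.8638  0.3207  1.6585 -0.174 ]
grasp A 48
best [ 1.2316  0.7187 -0.6868  1.8289 -0.1668  1.1489  2.2133] margin 0.5167120143210524
 min [ 0.3538  0.6226 -1.23    1.8246 -0.766   1.1387  1.7638]
 max [1.5642 1.0341 0.4425 1.8367 0.3247 1.3992 2.73  ]
place B 57
best [ 0.5013  0.6213 -0.5488  1.9374 -0.4248  0.9964  2.1956] margin 0.5225720058974157
 min [-0.4743  0.5667 -1.23    1.9347 -1.02    0.932   1.5975]
 max [0.9634 0.9795 0.6579 1.9474 0.2507 1.3837 2.6632]
place A 65
best [ 0.3963  0.5762 -0.3987  1.9673 -0.5202  1.0236 -0.8489] margin 0.49274899593357757
 min [-0.4867  0.5512 -1.23    1.9659 -1.02    0.9243 -1.5274]
 max [ 0.988   0.9632  0.6814  1.9788  0.2397  1.384  -0.4536]
preplace B 59
best [ 0.5045  0.4924 -0.5433  1.9095 -0.4587  1.1374  2.1564] margin 0.5504549295829428
 min [-0.6502  0.4498 -1.23    1.9068 -1.02    1.0526  1.6962]
 max [0.9774 0.7945 0.9062 1.9196 0.045  1.5536 2.6167]
```

```bash
python3 - <<'E'
from m1 import *
a=cv2.imread('pics/w5.png'); c=a[140:280,230:400]; cv2.imwrite('pics/c8.png',cv2.resize(c,None,fx=4.4,fy=4.28,interpolation=cv2.INTER_CUBIC))
w5=load('w5')
for z in(.00875,-.00875): print(proj(w5,[cp+Fp@[ .045,0,z],cp+Fp@[0,.045,z],cp+Fp@[0,-.045,z],cp+Fp@[-.045,0,z]],True))
E
```

```text
[[274.2149 223.5658]
 [275.8648 156.9072]
 [276.8969 251.9951]
 [277.9026 193.8791]]
[[296.9699 223.5841]
 [296.0428 156.8973]
 [295.3748 252.0179]
 [294.8335 193.8831]]
```

View pics/c8.png

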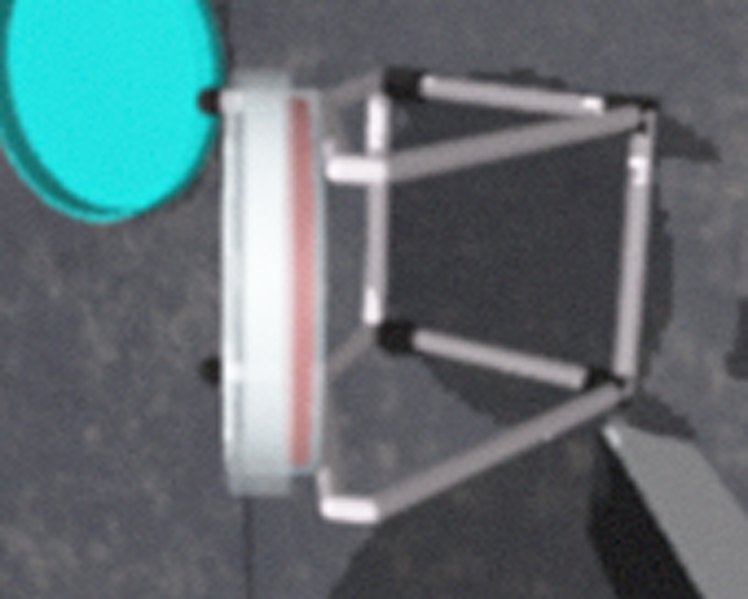

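```bash
python3 - <<'E'
from m1 import *
from plant import r
f=grab('wrist','w6'); st(); S=r.state()
for w in (w2,w3,w4,load('w5'),f):
    R,t_,K=cam(w); print(-R.T@t_)
R,t_,K=cam(f); print('cam in tool',S['tcp_rot'].T@(-R.T@t_-S['tcp_pos']), 'axis',S['tcp_rot'].T@(-R[2]))
# turquoise disc centre in each view on table
def turq(f,fish):
    im=f['image'].astype(int); m=((im[...,1]>120)&(im[...,0]<70)&(im[...,2]>120)).astype(np.uint8)
    c=max(cv2.findContours(m,0,1)[0],key=cv2.contourArea); e=cv2.fitEllipse(c); return e,onz(f,e[0],.006,fish)
for w,fi in((t,0),(w2,1),(w3,1),(w4,1),(load('w5'),1),(f,1)): print(turq(w,fi))
E
```

```text
t 5.27 p [ 0.453  -0.2742  0.175 ] q [ 0.1027  0.7708  0.9621  1.7812 -0.9077  1.6816 -0.2124] F [-0.1509 -0.4192 -0.335 ] gap 0.09382892580322542
[[ 0.0294 -0.0349 -0.999 ]
 [ 0.6418 -0.7655  0.0457]
 [-0.7663 -0.6424 -0.0001]]
[0.4503 0.0829 0.5036]
[0.4894 0.2444 0.4428]
[ 0.4601 -0.0162  0.3744]
[ 0.533  -0.3766  0.2881]
[ 0.533  -0.3778  0.2913]
cam in tool [-0.1532  0.0018 -0.0847] axis [ 0.9581 -0.0012  0.2865]
(((283.87811279296875, 250.84413146972656), (28.224063873291016, 28.74489402770996), 148.84991455078125), array([ 0.4885, -0.0736,  0.006 ]))
(((312.74896240234375, 211.24588012695312), (53.81080627441406, 55.765140533447266), 75.78929138183594), array([ 0.49  , -0.0741,  0.006 ]))
(((288.1158752441406, 313.2086486816406), (40.08177185058594, 56.98724365234375), 90.16976165771484), array([ 0.49  , -0.0679,  0.006 ]))
(((313.7750549316406, 162.87530517578125), (77.84414672851562, 78.56920623779297), 75.77655029296875), array([ 0.4899, -0.0742,  0.006 ]))
(((251.9989013671875, 155.3206024169922), (52.43461608886719, 70.6660385131836), 172.87625122070312), array([ 0.4909, -0.0772,  0.006 ]))
(((252.4966278076172, 155.85772705078125), (52.31591033935547, 70.36821746826172), 173.38339233398438), array([ 0.4908, -0.077 ,  0.006 ]))
```

```bash
python3 - <<'E'
from m1 import *
w6=load('w6')
a=cv2.imread('pics/w6.png'); c=a[145:265,260:330]; cv2.imwrite('pics/c9.png',cv2.resize(c,None,fx=5,fy=5,interpolation=cv2.INTER_CUBIC))
r4=F(w4,(284.8,284.5)); r2=F(w2,c4(((88+470)/2,(120+490)/2))); 
x=T('w4,w2',r4,r2); x=T('w4,w6',r4,F(w6,(292.2,206))); x=T('all',r4,r2,F(w6,(292.2,206)))
E
```

```text
w4,w2 [ 0.4575 -0.1937  0.0715] [0.3377 0.3377]
w4,w6 [ 0.4568 -0.1942  0.0712] [0.4345 0.4345]
all [ 0.4571 -0.1941  0.0711] [0.1021 0.7329 0.799 ]
```

View pics/c9.png

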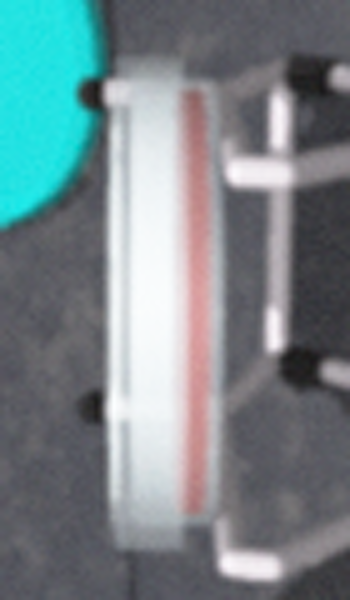

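```bash
python3 - <<'E'
from m1 import *
w6=load('w6'); th=np.linspace(0,2*np.pi,73)
for c in ([.457,-.194,.0712],[.457,-.195,.0702],[.457,-.1925,.069]):
  for r_,z in((.045,.00875),(.045,-.00325),(.041,-.00875)):
    p=proj(w6,np.array(c)+np.c_[r_*np.cos(th),r_*np.sin(th),z+0*th]@Fp.T,True); print(c,z,p.min(0),p.max(0),'up',p[0])
  for w in(w4,w2):
    p=proj(w,np.array(c)+np.c_[.045*np.cos(th),.045*np.sin(th),.003+0*th]@Fp.T,True); print(p.min(0),p.max(0))
E
```

```text
[0.457, -0.194, 0.0712] 0.00875 [281.3719 155.8193] [283.1192 254.8234] up [281.4213 221.7466]
[0.457, -0.194, 0.0712] -0.00325 [294.5412 155.8273] [296.8761 254.8241] up [296.7987 221.75  ]
[0.457, -0.194, 0.0712] -0.00875 [299.912  160.2569] [303.7237 250.3757] up [303.6053 220.0627]
[242.3383 245.8575] [326.693  324.5792]
[263.4429 269.9805] [321.3123 324.5379]
[0.457, -0.195, 0.0702] 0.00875 [283.1929 155.7472] [284.4605 254.7205] up [283.2273 221.6384]
[0.457, -0.195, 0.0702] -0.00325 [295.8786 155.7618] [298.6895 254.7148] up [298.5975 221.6391]
[0.457, -0.195, 0.0702] -0.00875 [301.2621 160.192 ] [305.5029 250.2655] up [305.3719 219.9533]
[242.5096 246.3144] [326.5442 324.7581]
[263.5082 270.2377] [321.2254 324.6585]
[0.457, -0.1925, 0.069] 0.00875 [281.7795 155.5001] [283.4074 253.6508] up [281.8245 220.7122]
[0.457, -0.1925, 0.069] -0.00325 [294.7445 155.5093] [297.1277 253.6504] up [297.0498 220.7152]
[0.457, -0.1925, 0.069] -0.00875 [300.077  159.9001] [303.9032 249.2388] up [303.786  219.0597]
[242.5141 243.8628] [326.5496 322.1386]
[263.5042 268.5283] [321.2301 322.8924]
```

```bash
sed -i 's/^Fp=.*/Fp=frame(np.radians(-2.7)); cp=np.array([.457,-.1942,.0709])/' m1.py; python3 - <<'E'
from m1 import *
st(); rows(cp+Fp@[.026,0,.0006],Rg); rows(cp+Fp@[.08,0,.0006],Rg)
E
```

```text
t 5.27 p [ 0.453  -0.2742  0.175 ] q [ 0.1027  0.7708  0.9621  1.7812 -0.9077  1.6816 -0.2124] F [-0.1509 -0.4192 -0.335 ] gap 0.09382892580322542
[[ 0.0294 -0.0349 -0.999 ]
 [ 0.6418 -0.7655  0.0457]
 [-0.7663 -0.6424 -0.0001]]
trans [ 0.1053  0.0049 -0.0003] rot [ 0.0012  0.0009 -0.0005] deg 0.08730014012314295
trans [ 0.0513  0.005  -0.0003] rot [ 0.0012  0.0009 -0.0005] deg 0.08730014012314295
```

```bash
python3 -m jog '{"delta_rot":[[0,0,0],[0,0,0],[0,0,0],[0,0,0],[0,0,0],[0,0,0],[0,0,0],[0,0,0],[0,0,0],[0,0,0]],"translation":[[0.01,0.002,0],[0.025,0.004,0],[0.04,0.005,0],[0.055,0.005,0],[0.07,0.005,0],[0.085,0.005,0],[0.097,0.005,0],[0.105,0.005,0],[0.105,0.005,0],[0.105,0.005,0]],"gripper":[-1,-0.9,-0.8,-0.7,-0.5,-0.3,-0.1,0,0,0]}'; python3 - <<'E'
from h import *
grab('wrist','w7'); st()
import m1; rows(m1.cp+m1.Fp@[.026,0,.0006],m1.Rg)
E
```

```text
clock: 6.1
tcp_pos: [0.4559, -0.2105, 0.0914]
tcp_rot: [[0.029, -0.035, -0.999], [0.642, -0.765, 0.046], [-0.766, -0.643, -0.0]]
contact_force: [0.8, 0.1, 0.6]
finger_gap: 0.0472
t 6.15 p [ 0.456  -0.211   0.0917] q [ 0.0648  0.7988  0.8467  1.9175 -0.9839  1.5014 -0.1789] F [-0.6482  0.0793 -0.5134] gap 0.047295973242016925
[[ 0.0299 -0.0349 -0.9989]
 [ 0.6415 -0.7657  0.046 ]
 [-0.7665 -0.6422 -0.0005]]
trans [ 0.0007 -0.0002 -0.0002] rot [ 0.0012  0.0004 -0.0008] deg 0.08335802319187983
```

View pics/w7.png

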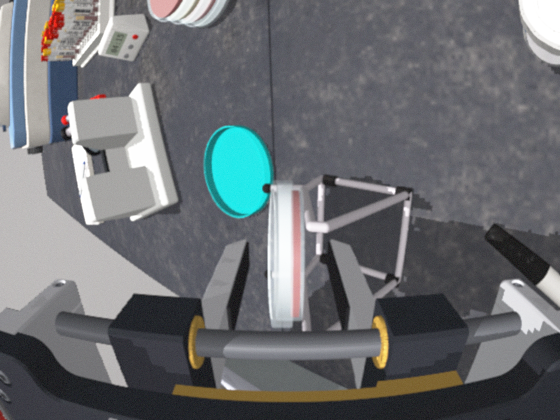

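The plate (287,255) is centred between the jaws and the wire legs are clear. Closing.

```bash
python3 -m jog '{"delta_rot":[[0,0,0],[0,0,0],[0,0,0],[0,0,0],[0,0,0],[0,0,0],[0,0,0],[0,0,0],[0,0,0],[0,0,0]],"translation":[[0,0,0],[0,0,0],[0,0,0],[0,0,0],[0,0,0],[0,0,0],[0,0,0],[0,0,0],[0,0,0],[0,0,0]],"gripper":[0.3,0.5,0.65,0.8,1,1,1,1,1,1]}'; python3 - <<'E'
from h import *
grab('wrist','w8'); st()
E
```

```text
clock: 6.98
tcp_pos: [0.4561, -0.2105, 0.0922]
tcp_rot: [[0.03, -0.034, -0.999], [0.643, -0.765, 0.046], [-0.766, -0.643, -0.001]]
contact_force: [-0.7, 2.5, 6.1]
finger_gap: 0.0173
t 7.03 p [ 0.4561 -0.2105  0.0922] q [ 0.0648  0.7982  0.8464  1.9175 -0.984   1.5029 -0.179 ] F [-1.0817  2.9925  7.9562] gap 0.01727071346498805
[[ 0.03   -0.0344 -0.999 ]
 [ 0.6427 -0.7647  0.0457]
 [-0.7655 -0.6434 -0.0009]]
```

View pics/w8.png

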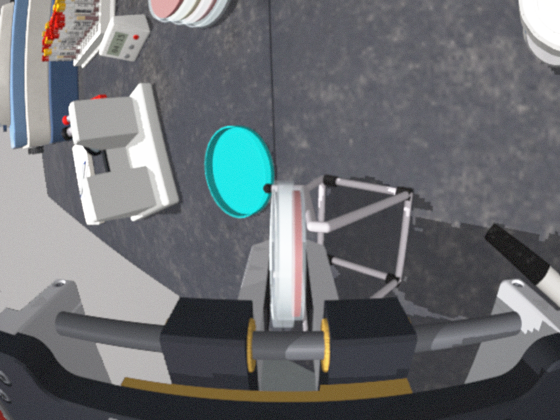

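```bash
cat >> m1.py <<'E'
def Rg_(yawdeg): 
    f=frame(np.radians(yawdeg)); return np.c_[-f[:,0],-f[:,2],-f[:,1]]
def rx(a): return Ro.from_rotvec([a,0,0]).as_matrix()
E
python3 - <<'E'
from m1 import *
from kin import *
q=np.array([.0648,.7982,.8464,1.9175,-.984,1.5029,-.179])
pm=np.array([.47,-.04,.30])
for p,R in((np.array([.456,-.21,.15]),Rg_(-2.7)),(np.array([.456,-.16,.25]),Rg_(0)@rx(-.5)),(np.array([.46,-.1,.28]),Rg_(3)@rx(-1)),(pm,Rg_(8)@rx(-np.pi/2)),(np.array([.48,.0,.30]),Rg_(13)@rx(-2.4)),(seat+Fs@[.03,0,.09],Rs),(seat+Fs@[.026,0,0],Rs)):
    q,e,er=ik(p,R,q,.003); print(q,e,er)
print('liftup'); rows(np.array([.456,-.2105,.20]),Rg_(-2.7)); rows(pm,Rg_(8)@rx(-np.pi/2)); print(np.degrees(Ro.from_matrix(Rs.T@Rg_(19.08)@rx(np.pi)).magnitude()))
E
```

```text
[ 0.0547  0.7465  0.8858  1.8427 -0.9014  1.6327 -0.2847] 4.5749510291313105e-08 3.406110428135258e-07
[-0.0169  0.5234  0.8426  1.8454 -0.7684  1.6522  0.0372] 6.155386436694232e-08 5.401162678634238e-07
[-0.0655  0.4076  0.7444  1.8715 -0.718   1.6108  0.4181] 6.252353686814075e-08 6.702333412495697e-07
[-0.0969  0.346   0.6205  1.8611 -0.6873  1.5885  0.8965] 7.73632698084811e-08 8.774860835259492e-07
[-0.0678  0.3389  0.4699  1.8323 -0.6639  1.5678  1.6792] 1.3372745659663196e-07 1.4969789230062057e-06
[-0.215   0.4503  0.1899  1.981  -0.8157  1.1975  2.3748] 1.8817798809177966e-07 1.8737917969932703e-06
[-0.1187  0.5814  0.2071  1.9356 -0.8159  1.197   2.5129] 4.732493343765342e-08 4.223736837148663e-07
liftup
trans [-0.0825 -0.0694 -0.    ] rot [0.0017 0.0003 0.0008] deg 0.10766876233618383
trans [-0.049  -0.2646 -0.0063] rot [-1.71   -0.0965 -0.0953] deg 98.28631226026404
7.016709298534875e-15
```

```bash
python3 -m jog '{"delta_rot":[[0,0,0],[0,0,0],[0,0,0],[0,0,0],[0,0,0],[0,0,0],[0,0,0],[0,0,0],[0,0,0],[0,0,0]],"translation":[[-0.002,-0.005,0],[-0.006,-0.009,0],[-0.012,-0.014,0],[-0.02,-0.02,0],[-0.03,-0.028,0],[-0.042,-0.037,0],[-0.055,-0.048,0],[-0.068,-0.058,0],[-0.083,-0.07,0],[-0.083,-0.07,0]],"gripper":[1,1,1,1,1,1,1,1,1,1]}'; python3 - <<'E'
from m1 import *
st(); rows(np.array([.47,-.04,.30]),Rg_(8)@rx(-np.pi/2)); grab('wrist','w9')
E
```

```text
clock: 7.87
tcp_pos: [0.4566, -0.2115, 0.2049]
tcp_rot: [[0.033, -0.032, -0.999], [0.641, -0.766, 0.046], [-0.767, -0.642, -0.005]]
contact_force: [0.3, -0.4, 1.0]
finger_gap: 0.0173
t 7.87 p [ 0.4566 -0.2115  0.2049] q [-0.004   0.6385  0.9439  1.8665 -0.8796  1.6218 -0.3184] F [ 0.3366 -0.4422  0.9747] gap 0.017303872798039372
[[ 0.0334 -0.0322 -0.9989]
 [ 0.6413 -0.7659  0.0461]
 [-0.7666 -0.6421 -0.0049]]
trans [ 0.0375 -0.1929 -0.0059] rot [-1.7078 -0.0975 -0.0995] deg 98.17637694554571
```

View pics/w9.png

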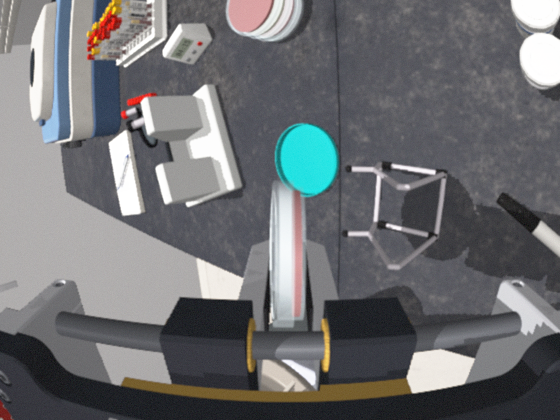

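The plate is lifted clear with its lid on, at (287,250), and the rest is empty. Now the first half of the turn.

```bash
python3 -m jog '{"delta_rot":[[-0.06,0,0],[-0.14,-0.01,-0.01],[-0.24,-0.01,-0.01],[-0.35,-0.02,-0.02],[-0.46,-0.03,-0.03],[-0.57,-0.03,-0.03],[-0.68,-0.04,-0.04],[-0.79,-0.05,-0.05],[-0.9,-0.05,-0.05],[-1.01,-0.06,-0.06],[-1.12,-0.06,-0.07],[-1.23,-0.07,-0.07],[-1.34,-0.08,-0.08],[-1.45,-0.08,-0.08],[-1.56,-0.09,-0.09],[-1.66,-0.097,-0.1],[-1.708,-0.097,-0.1],[-1.708,-0.097,-0.1]],"translation":[[0,-0.005,0],[0,-0.015,0],[0,-0.03,0],[0,-0.045,0],[0.002,-0.06,0],[0.005,-0.075,-0.001],[0.008,-0.09,-0.002],[0.011,-0.105,-0.003],[0.015,-0.12,-0.003],[0.019,-0.13,-0.004],[0.023,-0.14,-0.004],[0.026,-0.15,-0.005],[0.029,-0.16,-0.005],[0.031,-0.17,-0.005],[0.034,-0.18,-0.006],[0.0375,-0.193,-0.006],[0.0375,-0.193,-0.006],[0.0375,-0.193,-0.006]],"gripper":[1,1,1,1,1,1,1,1,1,1,1,1,1,1,1,1,1,1]}'; python3 - <<'E'
from m1 import *
st(); rows(np.array([.485,.04,.28]),Rs); rows(seat+Fs@[.031,0,.10],Rs); grab('wrist','w10')
E
```

```text
clock: 9.42
tcp_pos: [0.4698, -0.0388, 0.299]
tcp_rot: [[-0.091, 0.99, 0.111], [0.637, 0.143, -0.757], [-0.765, 0.002, -0.644]]
contact_force: [-0.7, 0.7, 0.1]
finger_gap: 0.0175
t 9.42 p [ 0.4698 -0.0388  0.299 ] q [-0.1401  0.2862  0.6046  1.901  -0.7117  1.5111  0.8586] F [-0.6865  0.701   0.0816] gap 0.017487789916351415
[[-0.0907  0.9897  0.1105]
 [ 0.6373  0.143  -0.7573]
 [-0.7653  0.0018 -0.6437]]
trans [ 0.0634  0.0263 -0.0458] rot [-1.7126  0.098  -0.0996] deg 98.44863250585524
trans [ 0.2653  0.0422 -0.1045] rot [-1.7126  0.098  -0.0996] deg 98.44863250585524
```

View pics/w10.png

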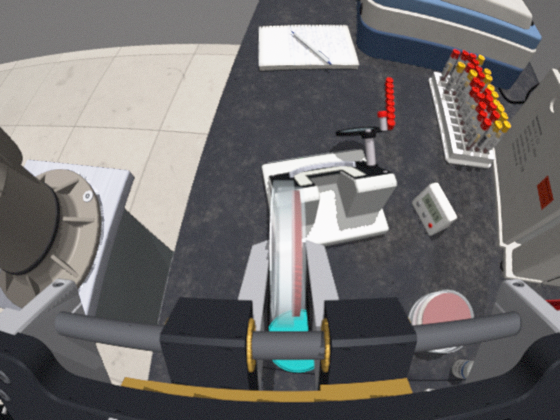

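```bash
python3 -m jog '{"delta_rot":[[-0.06,0,0],[-0.14,0.01,-0.01],[-0.24,0.01,-0.01],[-0.35,0.02,-0.02],[-0.46,0.03,-0.03],[-0.57,0.03,-0.03],[-0.68,0.04,-0.04],[-0.79,0.05,-0.05],[-0.9,0.05,-0.05],[-1.01,0.06,-0.06],[-1.12,0.06,-0.07],[-1.23,0.07,-0.07],[-1.34,0.08,-0.08],[-1.45,0.08,-0.08],[-1.56,0.09,-0.09],[-1.66,0.098,-0.1],[-1.713,0.098,-0.1],[-1.713,0.098,-0.1]],"translation":[[0.003,0.001,-0.002],[0.007,0.002,-0.004],[0.011,0.004,-0.007],[0.015,0.006,-0.01],[0.019,0.008,-0.013],[0.023,0.01,-0.016],[0.027,0.012,-0.019],[0.031,0.014,-0.022],[0.035,0.016,-0.025],[0.039,0.018,-0.028],[0.043,0.02,-0.031],[0.047,0.021,-0.034],[0.051,0.022,-0.037],[0.055,0.024,-0.04],[0.06,0.026,-0.043],[0.063,0.026,-0.046],[0.063,0.026,-0.046],[0.063,0.026,-0.046]],"gripper":[1,1,1,1,1,1,1,1,1,1,1,1,1,1,1,1,1,1]}'; python3 - <<'E'
from m1 import *
st(); rows(seat+Fs@[.031,0,.10],Rs); grab('wrist','w11'); grab('side','s11')
E
```

```text
clock: 10.97
tcp_pos: [0.4848, 0.0391, 0.2799]
tcp_rot: [[-0.21, -0.247, 0.946], [0.608, 0.725, 0.324], [-0.766, 0.643, -0.003]]
contact_force: [-0.5, -0.4, -0.1]
finger_gap: 0.0174
t 10.97 p [0.4848 0.0391 0.2799] q [-0.0555  0.3099  0.2913  1.8654 -0.6629  1.453   2.3846] F [-0.4515 -0.4165 -0.0965] gap 0.017382590845336852
[[-0.2105 -0.2466  0.946 ]
 [ 0.6076  0.725   0.3242]
 [-0.7658  0.643  -0.0027]]
trans [0.1983 0.055  0.0491] rot [-0.004  -0.0003 -0.0003] deg 0.2280312770820691
```

View pics/w11.png

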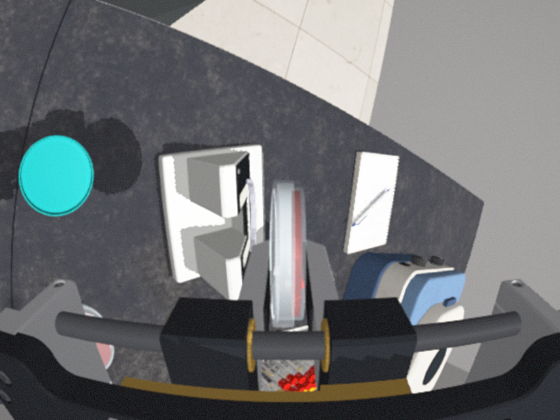

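View pics/s11.png

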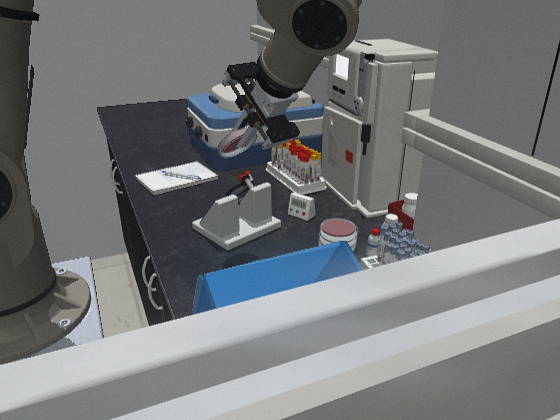

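```bash
python3 - <<'E'
from m1 import *
from plant import r
w=load('w11'); a=cv2.imread('pics/w11.png'); c=a[170:335,225:350]; cv2.imwrite('pics/c10.png',cv2.resize(c,None,fx=3.6,fy=3.6,interpolation=cv2.INTER_CUBIC))
S=r.state(); R=S['tcp_rot']; p=S['tcp_pos']; th=np.linspace(0,2*np.pi,73)
for d in(.022,.026,.03):
  c=p+R[:,0]*d
  for rr,yy in((.045,-.00875),(.045,.00325),(.041,.00875)):
    q=proj(w,c+np.c_[rr*np.cos(th),yy+0*th,rr*np.sin(th)]@R.T,True); print(d,yy,q.min(0),q.max(0))
E
```

```text
0.022 -0.00875 [272.4124 179.1538] [278.0269 330.809 ]
0.022 0.00325 [294.3315 179.2295] [298.6168 330.9092]
0.022 0.00875 [302.074  186.1344] [309.9761 323.962 ]
0.026 -0.00875 [272.781  177.7637] [278.1772 326.5749]
0.026 0.00325 [294.2323 177.8379] [298.3536 326.6723]
0.026 0.00875 [301.8528 184.6323] [309.4543 319.9239]
0.03 -0.00875 [273.1337 176.4294] [278.3232 322.526 ]
0.03 0.00325 [294.1358 176.5019] [298.1024 322.6185]
0.03 0.00875 [301.6379 183.1888] [308.9549 316.0163]
```

View pics/c10.png

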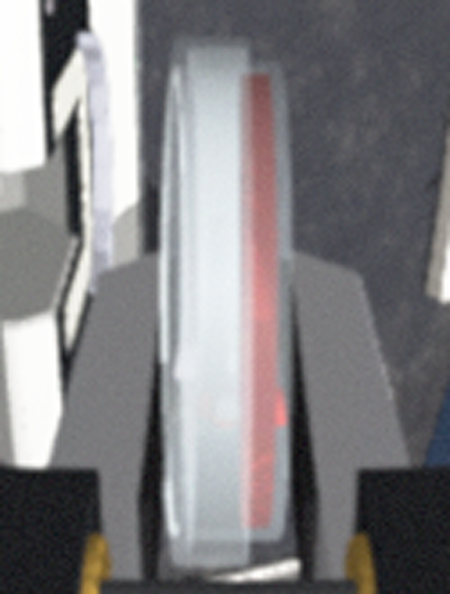

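```bash
python3 -m jog '{"delta_rot":[[0,0,0],[0,0,0],[0,0,0],[0,0,0],[0,0,0],[0,0,0],[0,0,0],[0,0,0],[0,0,0],[0,0,0],[0,0,0],[0,0,0]],"translation":[[0.01,0.02,0.015],[0.03,0.04,0.03],[0.05,0.055,0.045],[0.075,0.055,0.049],[0.1,0.055,0.049],[0.125,0.055,0.049],[0.15,0.055,0.049],[0.175,0.055,0.049],[0.19,0.055,0.049],[0.196,0.055,0.049],[0.196,0.055,0.049],[0.196,0.055,0.049]],"gripper":[1,1,1,1,1,1,1,1,1,1,1,1]}'; python3 - <<'E'
from m1 import *
st(); rows(seat+Fs@[.035,0,.05],Rs); grab('wrist','w12'); grab('top','t12')
E
```

```text
clock: 12.07
tcp_pos: [0.4772, 0.2129, 0.1653]
tcp_rot: [[-0.209, -0.241, 0.948], [0.608, 0.727, 0.319], [-0.766, 0.643, -0.006]]
contact_force: [-0.3, -0.4, 0.4]
finger_gap: 0.0171
t 12.07 p [0.4772 0.2129 0.1653] q [-0.2513  0.404   0.1507  2.0197 -0.8536  1.1     2.3384] F [-0.2701 -0.3914  0.3748] gap 0.017090458130719827
[[-0.2094 -0.2405  0.9478]
 [ 0.6079  0.7272  0.3189]
 [-0.7659  0.6429 -0.0061]]
trans [-0.0007 -0.0492  0.0001] rot [-0.0104  0.0008 -0.0002] deg 0.5967488475224568
```

View pics/w12.png

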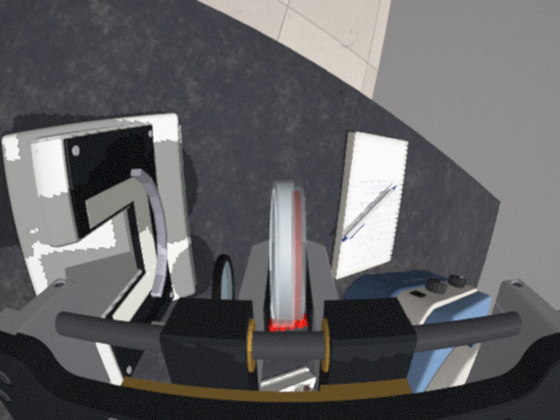

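View pics/t12.png

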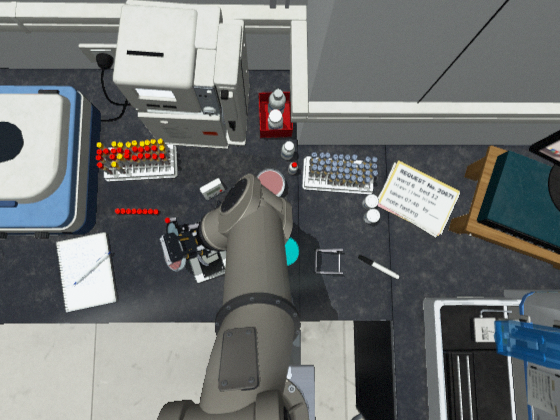

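```bash
python3 -m jog '{"delta_rot":[[-0.01,0,0],[-0.01,0,0],[-0.01,0,0],[-0.01,0,0],[-0.01,0,0],[-0.01,0,0],[-0.01,0,0],[-0.01,0,0]],"translation":[[-0.001,-0.015,0],[-0.001,-0.03,0],[-0.001,-0.045,0],[-0.001,-0.06,0],[-0.001,-0.069,0],[-0.001,-0.069,0],[-0.001,-0.069,0],[-0.001,-0.069,0]],"gripper":[1,1,1,1,1,1,1,1]}'; python3 - <<'E'
from m1 import *
f=grab('wrist','w13'); st(); rows(seat+Fs@[.035,0,.0],Rs)
a=cv2.imread('pics/w13.png'); c=a[60:380,60:400]; cv2.imwrite('pics/c11.png',cv2.resize(c,None,fx=1.8,fy=1.8,interpolation=cv2.INTER_CUBIC))
E
```

```text
clock: 12.83
tcp_pos: [0.4947, 0.1624, 0.1228]
tcp_rot: [[-0.208, -0.251, 0.945], [0.608, 0.724, 0.326], [-0.766, 0.643, 0.002]]
contact_force: [1.2, 1.1, -0.3]
finger_gap: 0.0174
t 12.88 p [0.4946 0.1626 0.1229] q [-0.1689  0.4954  0.1684  1.9996 -0.8506  1.1049  2.4694] F [-0.708   0.766  -0.2276] gap 0.017253387241134434
[[-0.2079 -0.2516  0.9452]
 [ 0.6083  0.7234  0.3264]
 [-0.766   0.6429  0.0027]]
trans [ 0.001  -0.0311 -0.0004] rot [ 0.0013  0.0024 -0.0001] deg 0.15507157438439878
```

View pics/c11.png

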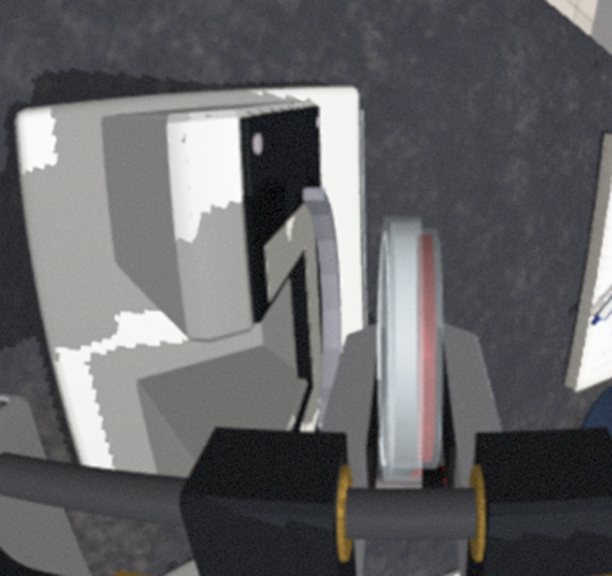

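```bash
python3 - <<'E'
from m1 import *
w=load('w13')
for nm,q,ob in(('scr nu',[.0488,-.071,-.00875],(203.3,139.4)),('scr nd',[-.0497,-.071,-.00875],(236.7,127.8)),('gap up near',[.057,-.024,-.00875],(201.7,238.9)),('edge near',[.057,-.086,-.00875],(193.9,125.5)),('gap lo near',[-.009,-.024,-.00875],(230,205))):
    print(nm,proj(w,seat+Fs@np.array(q),True),ob)
E
```

```text
scr nu [[202.3647 140.1665]] (203.3, 139.4)
scr nd [[236.3999 127.9643]] (236.7, 127.8)
gap up near [[204.8447 245.8385]] (201.7, 238.9)
edge near [[196.2511 106.4194]] (193.9, 125.5)
gap lo near [[229.1095 204.7422]] (230, 205)
```

```bash
python3 -m jog '{"delta_rot":[[0.001,0.002,0],[0.001,0.002,0],[0.001,0.002,0],[0.001,0.002,0],[0.001,0.002,0],[0.001,0.002,0],[0.001,0.002,0]],"translation":[[0.001,-0.006,-0.001],[0.001,-0.012,-0.0015],[0.001,-0.018,-0.0015],[0.001,-0.023,-0.0015],[0.001,-0.027,-0.0015],[0.001,-0.027,-0.0015],[0.001,-0.027,-0.0015]],"gripper":[1,1,1,1,1,1,1]}'; python3 - <<'E'
from m1 import *
f=grab('wrist','w14'); st(); rows(seat+Fs@[.033,-.001,.0],Rs)
from plant import r; print('F seat frame',Fs.T@r.state()['contact_force'])
a=cv2.imread('pics/w14.png'); c=a[60:380,60:400]; cv2.imwrite('pics/c12.png',cv2.resize(c,None,fx=1.8,fy=1.8,interpolation=cv2.INTER_CUBIC))
E
```

```text
clock: 13.47
tcp_pos: [0.4998, 0.1429, 0.1045]
tcp_rot: [[-0.21, -0.25, 0.945], [0.608, 0.724, 0.326], [-0.766, 0.643, -0.0]]
contact_force: [0.5, -0.6, -0.7]
finger_gap: 0.0171
t 13.52 p [0.4997 0.1432 0.1047] q [-0.1384  0.5345  0.1744  1.9891 -0.8482  1.1059  2.5126] F [ 0.1835  0.2642 -0.786 ] gap 0.017835650915106985
[[-0.21   -0.2505  0.9451]
 [ 0.6078  0.7237  0.3268]
 [-0.7658  0.643   0.0003]]
trans [ 0.0019 -0.0041  0.0001] rot [ 0.0001  0.0002 -0.0003] deg 0.023748076116147245
F seat frame [-0.724   0.2598 -0.3599]
```

View pics/c12.png

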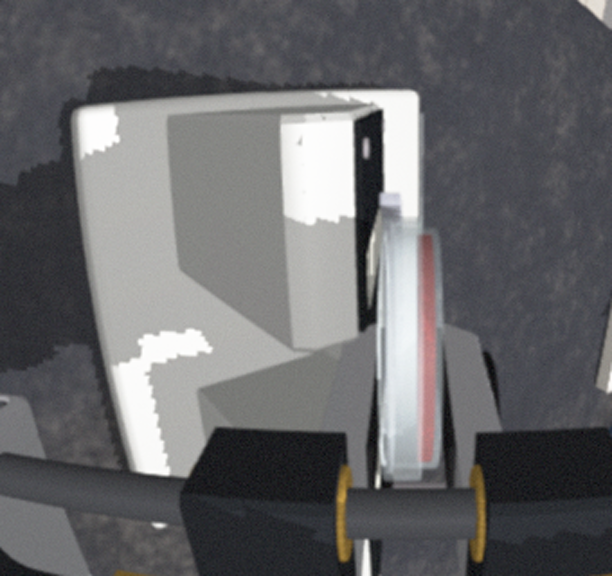

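```bash
cat > chk.py <<'E'
from m1 import *
from plant import r
s=r.state(); print('t',round(s['clock'],2),'seatframe mm',Fs.T@(s['tcp_pos']-seat)*1e3,'F',Fs.T@s['contact_force'],'gap',s['finger_gap'],'q7',s['joint_pos'][6])
E
python3 -m jog '{"delta_rot":[[0,0,0],[0,0,0],[0,0,0],[0,0,0]],"translation":[[0,-0.001,0],[0,-0.002,0],[0,-0.0025,0],[0,-0.0025,0]],"gripper":[1,1,1,1]}' | head -1; python3 chk.py
python3 -m jog '{"delta_rot":[[0,0,0],[0,0,0],[0,0,0]],"translation":[[0,-0.001,0],[0,-0.0015,0],[0,-0.0015,0]],"gripper":[1,1,1]}' | head -1; python3 chk.py
```

```text
clock: 13.85
t 13.85 seatframe mm [34.9715 -1.1099  1.5934] F [-0.0117 -0.3902 -0.0901] gap 0.017199137520019753 q7 2.51651811202046
clock: 14.1
t 14.1 seatframe mm [34.9639 -1.0571  1.4303] F [ 4.9752 -1.5488  9.273 ] gap 0.017433029304546235 q7 2.518944354384961
```

```bash
python3 -m jog '{"delta_rot":[[0,0,0],[0,0,0],[0,0,0],[0,0,0]],"translation":[[0.0015,0.0003,0],[0.003,0.0003,0],[0.004,0.0003,0],[0.004,0.0003,0]],"gripper":[1,1,1,1]}' | head -1; python3 chk.py
python3 -m jog '{"delta_rot":[[0,0,0],[0,0,0],[0,0,0]],"translation":[[0.001,0,0],[0.002,0,0],[0.002,0,0]],"gripper":[1,1,1]}' | head -1; python3 chk.py
```

```text
clock: 14.43
t 14.43 seatframe mm [30.6906 -1.1822  1.6183] F [-0.773   0.0439 -0.9221] gap 0.017220730240731435 q7 2.521391861317533
clock: 14.68
t 14.68 seatframe mm [30.2941 -1.0622  1.4541] F [23.2901 -7.1878  5.622 ] gap 0.017300687799995627 q7 2.5229904610559952
```

```bash
python3 -m jog '{"delta_rot":[[0,0,0],[0,0,0]],"translation":[[-0.0004,-0.0003,-0.001],[-0.0002,-0.0003,-0.001]],"gripper":[1,1]}' | head -1; python3 chk.py
python3 - <<'E'
from m1 import *
f=grab('wrist','w15')
a=cv2.imread('pics/w15.png'); c=a[110:360,180:400]; cv2.imwrite('pics/c13.png',cv2.resize(c,None,fx=2.4,fy=2.4,interpolation=cv2.INTER_CUBIC))
E
```

```text
clock: 14.85
t 14.85 seatframe mm [30.8649 -1.9189  1.446 ] F [ 2.489  -0.3016  2.9343] gap 0.01715990270724707 q7 2.524228997014227
```

View pics/c13.png

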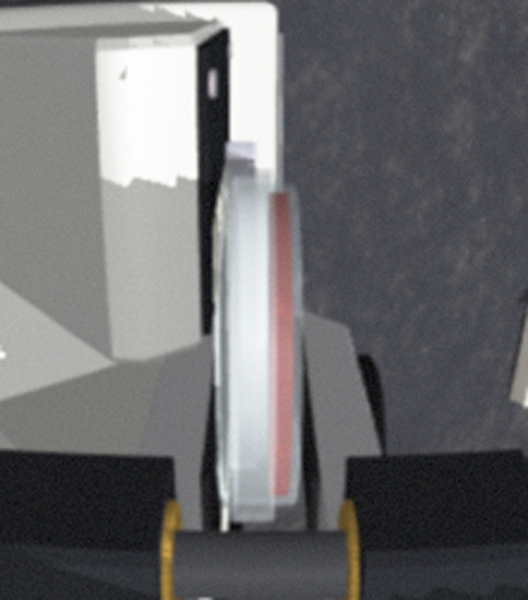

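```bash
python3 -m jog '{"delta_rot":[[0,0,0],[0,0,0],[0,0,0],[0,0,0],[0,0,0],[0,0,0]],"translation":[[0,0,0],[0,0,0],[0,0,0],[0,0,0],[0,0,0],[0,0,0]],"gripper":[0.6,0.5,0.4,0.3,0.25,0.25]}' ; python3 chk.py
python3 - <<'E'
from m1 import *
f=grab('wrist','w16')
a=cv2.imread('pics/w16.png'); c=a[110:360,180:400]; cv2.imwrite('pics/c14.png',cv2.resize(c,None,fx=2.4,fy=2.4,interpolation=cv2.INTER_CUBIC))
E
```

```text
clock: 15.4
tcp_pos: [0.4987, 0.1436, 0.0995]
tcp_rot: [[-0.21, -0.251, 0.945], [0.61, 0.722, 0.327], [-0.764, 0.645, 0.001]]
contact_force: [0.1, 0.1, 0.6]
finger_gap: 0.0353
t 15.4 seatframe mm [30.5278 -1.9557  1.3404] F [0.4147 0.115  0.4352] gap 0.035306764724789864 q7 2.5241470620022772
```

View pics/c14.png

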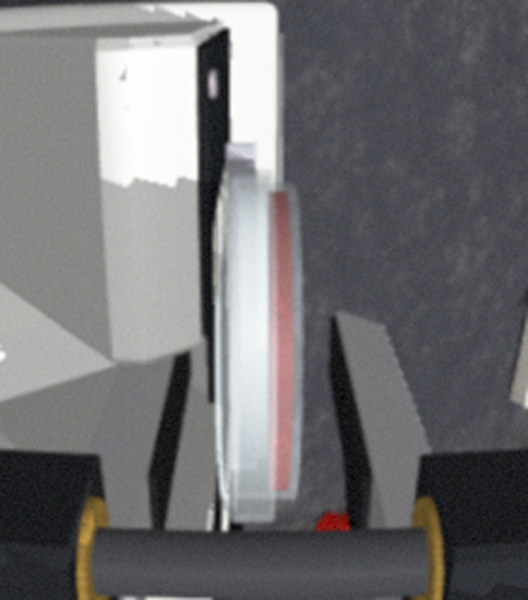

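```bash
python3 -m jog '{"delta_rot":[[0,0,0],[0,0,0],[0,0,0],[0,0,0],[0,0,0],[0,0,0],[0,0,0],[0,0,0],[0,0,0],[0,0,0]],"translation":[[-0.005,0,0],[-0.015,0,0],[-0.03,0,0],[-0.045,0,0],[-0.065,0,0],[-0.085,0,0],[-0.105,0,0],[-0.125,0,0],[-0.135,0,0],[-0.135,0,0]],"gripper":[0.25,0.25,0.25,0.25,0.25,0.25,0.25,0.25,0.25,0.25]}' ; python3 chk.py
python3 - <<'E'
from m1 import *
f=grab('wrist','w17')
E
```

```text
clock: 16.28
tcp_pos: [0.5283, 0.0594, 0.2045]
tcp_rot: [[-0.206, -0.251, 0.946], [0.61, 0.723, 0.325], [-0.765, 0.644, 0.004]]
contact_force: [0.8, -0.6, 0.1]
finger_gap: 0.0356
t 16.28 seatframe mm [168.2715  -1.5093   0.4176] F [ 0.5551  0.5747 -0.579 ] gap 0.03555380819848836 q7 2.446126845855052
```

View pics/w17.png

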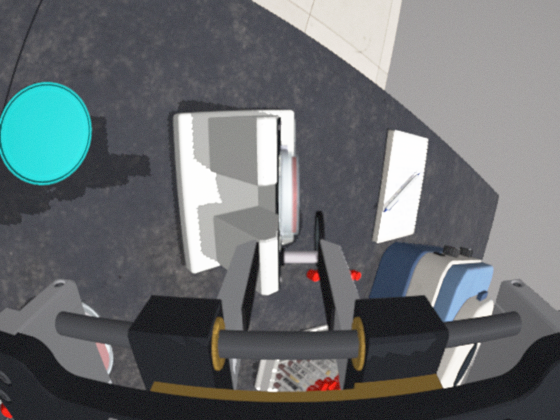

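```bash
python3 - <<'E'
from m1 import *
x=T('head',F(w3,c6((512,72))),ray(t,(167.3,220.3)))
l=Fs.T@(x-seat)*1e3; print('head seat frame',l)
y=T('pivot top',F(w3,c6((445,214))),ray(t,(150+205/6,195+202/6))); print(Fs.T@(y-seat)*1e3)
print('rel',l[:2]-[5,68],np.hypot(*(l[:2]-[5,68])),np.degrees(np.arctan2(l[1]-68,l[0]-5)))
E
```

```text
head [0.5718 0.2607 0.0993] [0.9322 0.9322]
head seat frame [-25.4546 105.3577  67.7346]
pivot top [0.5483 0.212  0.1029] [1.7847 1.7847]
[ 2.0104 67.2804 40.6195]
rel [-30.4546  37.3577] 48.19839859316206 129.18748798014286
```

```bash
cat >> m1.py <<'E'
def push(th,s,z=.050,gap=.016,tilt=0.,dr=0.,droll=0.):
    a=np.radians(th); rad=np.array([np.cos(a),np.sin(a),0]); tg=np.array([-np.sin(a),np.cos(a),0])
    c=np.array([.005,.068,z])+(.054+dr)*rad-gap*tg
    a2=a+np.radians(droll); tg2=np.array([-np.sin(a2),np.cos(a2),0])
    x=np.array([0,0,-1.]); zz=s*tg2; R=Fs@np.c_[x,np.cross(zz,x),zz]
    # tilt about across axis: tool leans
    if tilt: R=Ro.from_rotvec(tilt*Fs[:,1]).as_matrix()@R
    return seat+Fs@c-R[:,0]*.025, R
E
python3 - <<'E'
from m1 import *
from kin import *
rng=np.random.default_rng(1)
for tilt in(0,-.3,.3,-.6,.6):
 for s in(1,-1):
  for th in(125,180,228):
    p,R=push(th,s,tilt=tilt); S=[]
    for _ in range(60):
        q,e,er=ik(p,R,LO+rng.random(7)*(HI-LO),1e-4)
        if e<2e-3 and er<.02: S.append(q)
    S=np.array(S)
    if len(S):
        m=np.min(np.minimum(S-LO,HI-S),1); i=np.argmax(m); print(tilt,s,th,len(S),p,S[i],'m',m[i],'q7',S[:,6].min(),S[:,6].max())
    else: print(tilt,s,th,'none')
E
```

```text
Still running in the background as job /tmp/bash_jobs.1000/a58921a6a2cd (pid 1584). You'll get a notice when it ends.
```

```bash
cat /tmp/bash_jobs.1000/a58921a6a2cd/stdout
```

```text
(no output)
```

Edit , replacing
```

```
with
```

```

```bash
cat /tmp/bash_jobs.1000/a58921a6a2cd/stdout; nproc
```

```text
4
```

```bash
kill -- -$(cat /tmp/bash_jobs.1000/a58921a6a2cd/pid); cat > scan.py <<'E'
from m1 import *
from kin import *
import sys
def ikn(p,R,q0,n=60):
    # damped LS numerical, clipped
    q=q0.copy()
    for _ in range(n):
        a,B=fk(PK,q,SG); e=np.r_[p-a,.3*Ro.from_matrix(R@B.T).as_rotvec()]
        if np.linalg.norm(e)<1e-4: break
        J=np.zeros((6,7))
        for j in range(7):
            d=q.copy(); d[j]+=1e-5; a2,B2=fk(PK,d,SG); J[:,j]=np.r_[a2-a,.3*Ro.from_matrix(B2@B.T).as_rotvec()]/1e-5
        q=np.clip(q+np.clip(J.T@np.linalg.solve(J@J.T+1e-4*np.eye(6),e),-.3,.3),LO,HI)
    return q,np.linalg.norm(e)
E
cat > s2.py <<'E'
from scan import *
rng=np.random.default_rng(1)
for tilt in(0,-.4,.4):
 for s in(1,-1):
  for th in(125,228):
    p,R=push(th,s,tilt=tilt); S=[]
    for _ in range(25):
        q,e=ikn(p,R,LO+rng.random(7)*(HI-LO))
        if e<1e-3: S.append(q)
    S=np.array(S)
    if len(S):
        m=np.min(np.minimum(S-LO,HI-S),1); i=np.argmax(m); print(tilt,s,th,len(S),S[i],'m',m[i],'q7',S[:,6].min(),S[:,6].max(),flush=True)
    else: print(tilt,s,th,'none',flush=True)
E
OMP_NUM_THREADS=1 OPENBLAS_NUM_THREADS=1 timeout 500 python3 s2.py
```

```text
0 1 125 15 [-0.3252  0.9636 -0.886   1.6118  1.2096  1.7507  2.4981] m 0.23194590084707256 q7 -2.73 2.713745835316414
0 1 228 17 [-0.9611  0.7187 -0.0588  1.7712  0.7155  1.3146 -1.8457] m 0.6887513141370045 q7 -2.230352965033582 -0.9474847869358737
0 -1 125 19 [-1.2468  0.8417  0.4806  1.5969  0.4103  1.2107 -0.1261] m 0.8393194218901965 q7 -0.6818016623647462 0.5420020262765644
0 -1 228 17 [-0.9334  0.7463 -0.0958  1.7397  0.7342  1.331   1.2839] m 0.7189793558158302 q7 0.9191465498513314 1.680688434439295
-0.4 1 125 12 [-0.6585  1.0891 -0.5264  1.4669  1.1973  1.9078  2.4803] m 0.14223469280579648 q7 -2.73 2.73
-0.4 1 228 16 [-1.591   1.1697  0.7035  1.6195  0.3025  1.3504 -1.5533] m 0.6665128638639434 q7 -2.2296419228699804 -1.3673101442589877
-0.4 -1 125 17 [-1.2637  1.0728  0.3992  1.4568  0.621   1.4817 -0.3114] m 0.5682718171819385 q7 -0.6808249836110921 0.17718986089442637
-0.4 -1 228 11 [-1.4761  1.1232  0.5438  1.5852  0.4309  1.3969  1.4803] m 0.6530730548142316 q7 0.9252264889434365 1.4802862952368177
0.4 1 125 11 [-0.0209  0.8229 -1.056   1.7264  1.0644  1.4433  2.6479] m 0.08211560344640123 q7 -2.73 2.73
0.4 1 228 18 [-0.7804  0.5002 -0.061   1.9012  0.5136  1.0062 -1.5729] m 0.5587936174715091 q7 -2.023150146828527 -0.7913273026128891
0.4 -1 125 18 [-0.8194  0.5807  0.0949  1.7027  0.4169  1.0557 -0.0357] m 0.7572773035728717 q7 -0.5253177815746983 0.8568783212757932
0.4 -1 228 11 [-0.8079  0.5251 -0.038   1.8716  0.497   1.0088  1.575 ] m 0.5884495666243763 q7 1.1114906932834128 1.9173054356766959
```

```bash
python3 - <<'E'
from m1 import *
s=load('side1')
# centrifuge: near-right corner edges. top image right edge/bottom edge
for z in(.1,.15,.2,.25): print(z,onz(t,(99,200),z),onz(t,(90,233),z),onz(t,(78,90),z))
# vertical extent from side: front-right bottom corner & top there
for px in((205,160),(190,110),(318,150),(300,95)): 
    o,d=ray(s,px); print(px,[o+d*((xx-o[0])/d[0]) for xx in()], onz(s,px,0.0),onz(s,px,.15),onz(s,px,.2))
for th in(115,130,228):
    p,R=push(th,-1,gap=.03 if th<200 else .016)
    print(th,'tcp',p); print(R)
    for yy in(-.088,.088):
      for zz in(-.0375,.0375):
        for d in(.072,.2): print('  corner',p+R@[-d,yy,zz])
E
```

```text
0.1 [0.6294 0.454  0.1   ] [0.5355 0.4741 0.1   ] [0.9574 0.5316 0.1   ]
0.15 [0.6203 0.434  0.15  ] [0.5304 0.4533 0.15  ] [0.9343 0.5084 0.15  ]
0.2 [0.6111 0.4141 0.2   ] [0.5253 0.4325 0.2   ] [0.9111 0.4851 0.2   ]
0.25 [0.602  0.3941 0.25  ] [0.5202 0.4116 0.25  ] [0.8879 0.4618 0.25  ]
(205, 160) [] [0.5547 0.6374 0.    ] [0.4591 0.2564 0.15  ] [0.4272 0.1294 0.2   ]
(190, 110) [] [0.6619 1.2712 0.    ] [0.5394 0.7313 0.15  ] [0.4986 0.5513 0.2   ]
(318, 150) [] [0.9539 0.575  0.    ] [0.7582 0.2096 0.15  ] [0.693  0.0878 0.2   ]
(300, 95) [] [1.2438 1.3325 0.    ] [0.9755 0.7772 0.15  ] [0.8861 0.5922 0.2   ]
115 tcp [0.6002 0.2528 0.1307]
[[ 0.2504  0.7677  0.5898]
 [-0.724   0.553  -0.4124]
 [-0.6428 -0.3237  0.6943]]
  corner [0.4925 0.2717 0.1794]
  corner [0.4604 0.3644 0.2617]
  corner [0.5367 0.2408 0.2315]
  corner [0.5047 0.3334 0.3138]
  corner [0.6276 0.369  0.1224]
  corner [0.5955 0.4617 0.2047]
  corner [0.6718 0.3381 0.1745]
  corner [0.6398 0.4308 0.2568]
130 tcp [0.5959 0.2622 0.1184]
[[ 0.2504  0.5889  0.7684]
 [-0.724   0.6409 -0.2552]
 [-0.6428 -0.4924  0.5868]]
  corner [0.4972 0.2675 0.186 ]
  corner [0.4652 0.3602 0.2682]
  corner [0.5549 0.2484 0.23  ]
  corner [0.5228 0.3411 0.3122]
  corner [0.6009 0.3803 0.0993]
  corner [0.5688 0.473  0.1816]
  corner [0.6585 0.3612 0.1433]
  corner [0.6264 0.4539 0.2256]
228 tcp [0.5031 0.2548 0.0906]
[[ 0.2504 -0.8429  0.4762]
 [-0.724   0.1636  0.6702]
 [-0.6428 -0.5126 -0.5693]]
  corner [0.5414 0.2674 0.2033]
  corner [0.5094 0.3601 0.2856]
  corner [0.5771 0.3177 0.1606]
  corner [0.5451 0.4104 0.2429]
  corner [0.3931 0.2962 0.1131]
  corner [0.361  0.3889 0.1953]
  corner [0.4288 0.3465 0.0704]
  corner [0.3967 0.4392 0.1527]
```

```bash
python3 - <<'E'
from m1 import *
for tilt in(.35,.5):
 for th in(130,180,228):
    p,R=push(th,-1,gap=.03 if th<150 else .016,tilt=tilt)
    C=np.array([p+R@[-d,yy,zz] for yy in(-.088,.088) for zz in(-.0375,.0375) for d in(.072,.25)])
    print(tilt,th,'tcp',p,'toolx',R[:,0],'ymax corner',C[C[:,1].argmax()],'zmin',C[C[:,2].argmin()],'xmax',C[C[:,0].argmax()])
E
```

```text
0.35 130 tcp [0.5981 0.2559 0.1239] toolx [ 0.1632 -0.4718 -0.8665] ymax corner [0.574  0.4579 0.298 ] zmin [0.6031 0.3739 0.1438] xmax [0.6649 0.3426 0.1724]
0.35 180 tcp [0.547  0.267  0.0916] toolx [ 0.1632 -0.4718 -0.8665] ymax corner [0.5167 0.4693 0.2643] zmin [0.4749 0.3608 0.11  ] xmax [0.5956 0.2412 0.1979]
0.35 228 tcp [0.5053 0.2485 0.0961] toolx [ 0.1632 -0.4718 -0.8665] ymax corner [0.4019 0.4243 0.2695] zmin [0.4309 0.3404 0.1152] xmax [0.5879 0.2867 0.174 ]
0.5 130 tcp [0.5992 0.2527 0.1256] toolx [ 0.119  -0.3441 -0.9314] ymax corner [0.5844 0.428  0.3274] zmin [0.6056 0.3667 0.1616] xmax [0.6686 0.3319 0.1825]
0.5 180 tcp [0.5481 0.2638 0.0932] toolx [ 0.119  -0.3441 -0.9314] ymax corner [0.527  0.4396 0.294 ] zmin [0.4773 0.3538 0.1282] xmax [0.6018 0.2234 0.1923]
0.5 228 tcp [0.5064 0.2453 0.0978] toolx [ 0.119  -0.3441 -0.9314] ymax corner [0.4122 0.3946 0.299 ] zmin [0.4333 0.3333 0.1332] xmax [0.5928 0.2724 0.1761]
```

```bash
python3 - <<'E'
from scan import *
st()
p,R=push(130,-1,z=.054,gap=.032,tilt=.35); print('pre',p); print(R)
hov=p-R[:,0]*.10; print('hover',hov)
from plant import r
s=r.state(); q=s['joint_pos']; R0=s['tcp_rot']; p0=s['tcp_pos']
rows(p0+[0,0,.14],R0); rows([.53,.15,.36],R); rows(hov,R)
rv=Ro.from_matrix(R0.T@R).as_rotvec()
for k in np.linspace(0,1,9):
    pt=p0+[0,0,.14]; pt=pt+(hov-pt)*k; q,e=ikn(pt,R0@Ro.from_rotvec(rv*k).as_matrix(),q); print(round(k,2),pt,q,e)
E
```

```text
t 16.33 p [0.5275 0.0606 0.2033] q [-0.0598  0.4535  0.2542  1.8479 -0.7263  1.342   2.4465] F [-0.174  -0.1408 -1.0399] gap 0.035117917679648586
[[-0.2081 -0.2509  0.9454]
 [ 0.6099  0.7223  0.3259]
 [-0.7647  0.6444  0.0027]]
pre [0.5986 0.2583 0.1277]
[[ 0.1632  0.5419  0.8245]
 [-0.4718  0.7768 -0.4172]
 [-0.8665 -0.3209  0.3824]]
hover [0.5823 0.3055 0.2143]
trans [-0.1071  0.0902  0.0004] rot [0. 0. 0.] deg 0.0
trans [-0.0658  0.1649  0.0319] rot [ 0.7577 -0.529  -1.1417] deg 84.15387664142665
trans [0.1295 0.1703 0.1316] rot [ 0.7577 -0.529  -1.1417] deg 84.15387664142665
0.0 [0.5275 0.0606 0.3433] [-0.051   0.3489  0.2849  1.6857 -0.6505  1.6184  2.2899] 4.7527207661126806e-07
0.12 [0.5344 0.0912 0.3272] [-0.1626  0.2611  0.2869  1.7665 -0.5998  1.4258  2.1   ] 1.5495467985616706e-07
0.25 [0.5412 0.1218 0.311 ] [-0.2836  0.1918  0.2711  1.8298 -0.5084  1.2408  1.8623] 2.8680917253098386e-07
0.38 [0.5481 0.1525 0.2949] [-0.4095  0.1533  0.2408  1.869  -0.3662  1.0853  1.5669] 6.824140351053039e-07
0.5 [0.5549 0.1831 0.2788] [-0.5388  0.1552  0.2077  1.8785 -0.1766  0.9867  1.2192] 1.8620276594307298e-06
0.62 [0.5618 0.2137 0.2627] [-0.6725  0.2011  0.1887  1.8545  0.0275  0.9644  0.8562] 2.6203722874240246e-06
0.75 [0.5686 0.2443 0.2466] [-0.8008  0.2872  0.1888  1.7951  0.1957  1.0152  0.5332] 4.4626794524758884e-07
0.88 [0.5754 0.2749 0.2305] [-0.9069  0.4052  0.1984  1.7007  0.3039  1.1185  0.2794] 5.127082233347871e-07
1.0 [0.5823 0.3055 0.2143] [-0.9885  0.5466  0.2171  1.5726  0.3568  1.2554  0.0935] 3.4975477190615687e-07
```

```bash
python3 -m jog '{"delta_rot":[[0,0,0],[0,0,0],[0,0,0],[0,0,0],[0,0,0],[0,0,0],[0,0,0]],"translation":[[-0.015,0.01,0],[-0.035,0.03,0],[-0.06,0.05,0],[-0.085,0.07,0],[-0.107,0.09,0],[-0.107,0.09,0],[-0.107,0.09,0]],"gripper":[0.25,0.25,0.5,0.7,0.9,1,1]}' ; python3 - <<'E'
from m1 import *
p,R=push(130,-1,z=.054,gap=.032,tilt=.35); hov=p-R[:,0]*.10
st(); rows(hov+[0,0,.06],R)
E
```

```text
clock: 16.92
tcp_pos: [0.5272, 0.0611, 0.3436]
tcp_rot: [[-0.207, -0.253, 0.945], [0.61, 0.722, 0.327], [-0.765, 0.644, 0.004]]
contact_force: [-0.6, -0.1, -0.7]
finger_gap: 0.005
t 16.92 p [0.5272 0.0611 0.3436] q [-0.0858  0.3066  0.2789  1.7197 -0.6746  1.5464  2.2673] F [-0.6031 -0.0506 -0.7216] gap 0.005024800887613958
[[-0.2074 -0.2528  0.945 ]
 [ 0.61    0.7218  0.3269]
 [-0.7648  0.6442  0.0045]]
trans [0.1906 0.1179 0.1316] rot [ 0.759  -0.5273 -1.1423] deg 84.18656655835807
```

```bash
python3 -m jog '{"delta_rot":[[0.03,-0.02,-0.05],[0.08,-0.055,-0.12],[0.13,-0.09,-0.2],[0.19,-0.13,-0.28],[0.25,-0.17,-0.37],[0.31,-0.21,-0.46],[0.37,-0.25,-0.55],[0.43,-0.29,-0.64],[0.49,-0.34,-0.73],[0.55,-0.38,-0.82],[0.61,-0.42,-0.91],[0.66,-0.46,-1.0],[0.71,-0.5,-1.08],[0.759,-0.527,-1.142],[0.759,-0.527,-1.142],[0.759,-0.527,-1.142]],"translation":[[0.005,0.005,0.005],[0.01,0.012,0.01],[0.02,0.02,0.02],[0.03,0.03,0.03],[0.045,0.04,0.04],[0.06,0.05,0.05],[0.075,0.06,0.06],[0.09,0.07,0.07],[0.105,0.08,0.08],[0.12,0.09,0.09],[0.14,0.1,0.1],[0.16,0.11,0.11],[0.18,0.118,0.12],[0.19,0.118,0.1316],[0.19,0.118,0.1316],[0.19,0.118,0.1316]],"gripper":[1,1,1,1,1,1,1,1,1,1,1,1,1,1,1,1]}' ; python3 - <<'E'
from m1 import *
grab('wrist','w18'); grab('side','s18')
st()
E
```

```text
clock: 18.25
tcp_pos: [0.5804, 0.3079, 0.2698]
tcp_rot: [[0.161, 0.536, 0.829], [-0.476, 0.777, -0.411], [-0.864, -0.329, 0.38]]
contact_force: [0.0, 0.2, -0.1]
finger_gap: 0.0006
t 18.35 p [0.582  0.3046 0.2735] q [-0.9688  0.4796  0.2197  1.5457  0.3775  1.3722  0.1502] F [-0.4232 -0.6578  0.4225] gap 0.000309265658744454
[[ 0.1619  0.5398  0.8261]
 [-0.4719  0.7775 -0.4156]
 [-0.8667 -0.3226  0.3806]]
```

View pics/w18.png

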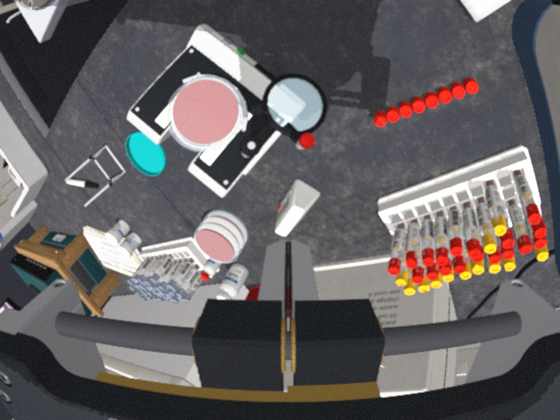

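View pics/s18.png

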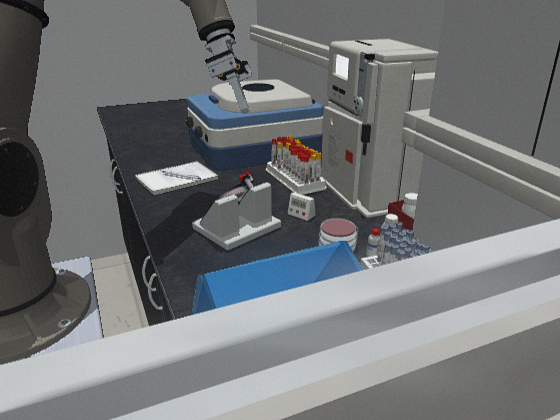

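```bash
python3 - <<'E'
from m1 import *
w=load('w18'); a=cv2.imread('pics/w18.png'); c=a[15:205,115:345]; cv2.imwrite('pics/c15.png',cv2.resize(c,None,fx=3.4,fy=3.15,interpolation=cv2.INTER_CUBIC))
th=np.linspace(0,2*np.pi,9)
P=lambda q: proj(w,seat+Fs@np.array(q),True)[0]
for k in(126,130,134):
    a=np.radians(k); u,v=.005+.054*np.cos(a),.068+.054*np.sin(a); print(k,[P([u,v,z]) for z in(.04,.055,.07)])
print('pivot',P([.005,.068,.05])); print('seat',P([0,0,.00875]))
q=proj(w,seat+np.c_[.045*np.cos(th),.045*np.sin(th),0*th]@Fs.T,True); print(q.min(0),q.max(0)); print('screws',P([.0488,-.071,-.00875]),P([.0488,.071,-.00875]),P([-.0497,-.071,-.00875]))
im=w['image'].astype(int); m=((im[...,0]>180)&(im[...,1]<60)).astype(np.uint8); m[:, :285]=0; m[160:]=0; m[:,330:]=0
c=max(cv2.findContours(m,0,1)[0],key=cv2.contourArea); print('head',cv2.minEnclosingCircle(c))
for z in(.067,.070): print(Fs.T@(onplane(w,cv2.minEnclosingCircle(c)[0],seat+Fs[:,2]*z,Fs[:,2],True)-seat)*1e3)
x=T('head',F(w,cv2.minEnclosingCircle(c)[0]),F(w3,c6((512,72)))); print(Fs.T@(x-seat)*1e3)
E
```

```text
126 [array([301.2959, 149.8367]), array([305.0445, 147.6797]), array([309.1284, 145.3363])]
130 [array([301.3267, 146.3851]), array([305.0714, 144.0851]), array([309.15 , 141.587])]
134 [array([301.1197, 142.9406]), array([304.8507, 140.4981]), array([308.9137, 137.846 ])]
pivot [252.129  144.2567]
seat [205.6024 110.0247]
[167.952   76.7067] [243.8175 149.5346]
screws [136.762  109.5965] [225.2981 182.6986] [190.6697  51.4161]
head ((307.0, 140.0), 6.708303928375244)
[-30.4921 107.028   67.    ]
[-29.5026 106.7239  70.    ]
head [0.5742 0.2616 0.0909] [0.438 0.438]
[-31.8913 107.9159  62.3291]
```

View pics/c15.png

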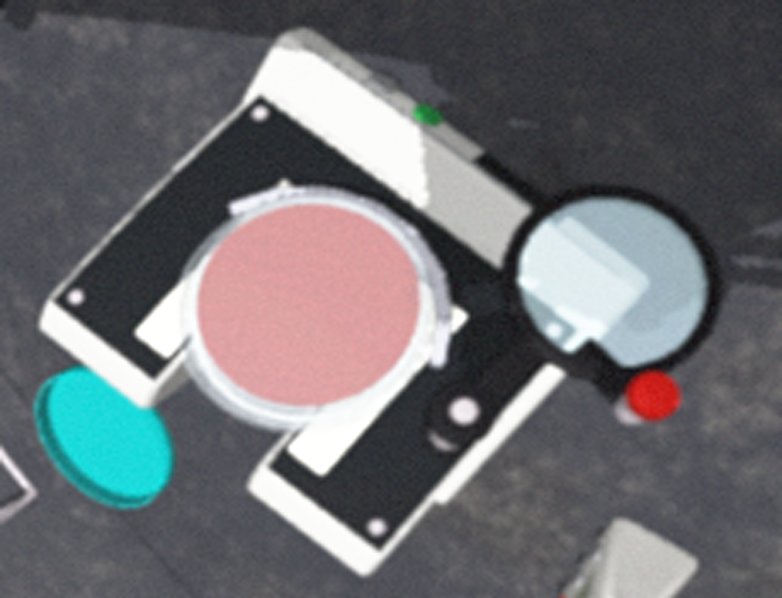

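```bash
python3 - <<'E'
from m1 import *
p,R=push(131,-1,z=.054,gap=.030,tilt=.35); rows(p-R[:,0]*.05,R); rows(p,R)
E
```

```text
trans [ 0.1018  0.0204 -0.0254] rot [-0.0147 -0.0011  0.0008] deg 0.847813303742565
trans [ 0.1518  0.0204 -0.0253] rot [-0.0147 -0.0011  0.0008] deg 0.847813303742565
```

```bash
python3 -m jog '{"delta_rot":[[-0.015,0,0],[-0.015,0,0],[-0.015,0,0],[-0.015,0,0],[-0.015,0,0],[-0.015,0,0],[-0.015,0,0],[-0.015,0,0],[-0.015,0,0],[-0.015,0,0],[-0.015,0,0]],"translation":[[0.015,0.01,-0.01],[0.03,0.02,-0.02],[0.05,0.02,-0.025],[0.07,0.02,-0.025],[0.09,0.02,-0.025],[0.11,0.02,-0.025],[0.125,0.02,-0.025],[0.14,0.02,-0.025],[0.151,0.02,-0.025],[0.151,0.02,-0.025],[0.151,0.02,-0.025]],"gripper":[1,1,1,1,1,1,1,1,1,1,1]}' ; python3 chk.py; python3 - <<'E'
from m1 import *
grab('wrist','w19'); 
p,R=push(131,-1,z=.054,gap=.030,tilt=.35); rows(p,R)
E
```

```text
clock: 19.27
tcp_pos: [0.5968, 0.2584, 0.1274]
tcp_rot: [[0.161, 0.528, 0.834], [-0.471, 0.783, -0.405], [-0.867, -0.327, 0.375]]
contact_force: [0.4, 1.3, 0.6]
finger_gap: 0.0005
t 19.27 seatframe mm [  2.7462 128.2362  77.7994] F [-0.2259  0.8346  1.2664] gap 0.0005266266901989529 q7 0.10038243173154172
trans [ 0.0016  0.0007 -0.001 ] rot [-0.0007 -0.0015 -0.0006] deg 0.09871176167877978
```

View pics/w19.png

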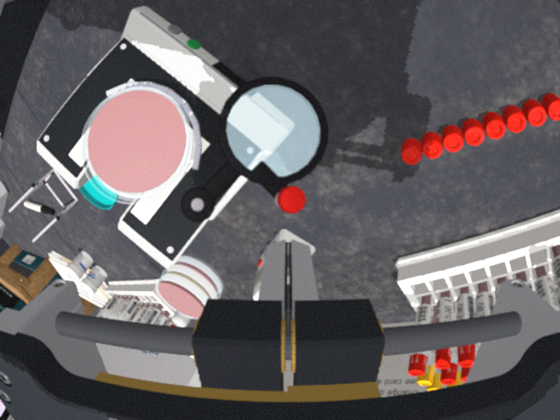

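```bash
cat > arc.py <<'E'
from m1 import *
from plant import r
import sys
def arc(ths,gaps,tilts,z=.054,dr=0):
    s=r.state(); R0=s['tcp_rot']; p0=s['tcp_pos']; t_=[];d_=[]
    for a,g,k in zip(ths,gaps,tilts):
        p,R=push(a,-1,z=z,gap=g,tilt=k,dr=dr); t_.append([round(float(v),4) for v in R0.T@(p-p0)]); d_.append([round(float(v),3) for v in Ro.from_matrix(R0.T@R).as_rotvec()])
    print(d_); print(t_)
E
python3 - <<'E'
from arc import *
ths=[131,131,135,139,143,147,151,155,159,163,167,171,175,179,179]
arc(ths,[.024,.018]+[.016]*13,np.interp(ths,[131,180],[.35,.25]))
E
```

```text
[[-0.001, -0.001, -0.001], [-0.001, -0.001, -0.001], [-0.07, -0.007, -0.006], [-0.14, -0.013, -0.012], [-0.21, -0.018, -0.019], [-0.28, -0.023, -0.025], [-0.35, -0.027, -0.033], [-0.419, -0.031, -0.04], [-0.489, -0.034, -0.048], [-0.559, -0.037, -0.056], [-0.629, -0.04, -0.065], [-0.698, -0.042, -0.074], [-0.768, -0.043, -0.083], [-0.838, -0.044, -0.093], [-0.838, -0.044, -0.093]]
[[0.0031, 0.0005, -0.0068], [0.0047, 0.0003, -0.0126], [0.0064, 0.0012, -0.0184], [0.0076, 0.0019, -0.0222], [0.0087, 0.0024, -0.0261], [0.0098, 0.0026, -0.0301], [0.0108, 0.0025, -0.034], [0.0117, 0.0021, -0.038], [0.0126, 0.0015, -0.0419], [0.0134, 0.0006, -0.0457], [0.0141, -0.0005, -0.0496], [0.0148, -0.0019, -0.0533], [0.0153, -0.0035, -0.0569], [0.0158, -0.0054, -0.0604], [0.0158, -0.0054, -0.0604]]
```

```bash
python3 -m jog '{"delta_rot":[[0,0,0],[0,0,0],[-0.07,-0.007,-0.006],[-0.14,-0.013,-0.012],[-0.21,-0.018,-0.019],[-0.28,-0.023,-0.025],[-0.35,-0.027,-0.033],[-0.42,-0.031,-0.04],[-0.49,-0.034,-0.048],[-0.56,-0.037,-0.056],[-0.63,-0.04,-0.065],[-0.7,-0.042,-0.074],[-0.77,-0.043,-0.083],[-0.84,-0.044,-0.093],[-0.84,-0.044,-0.093]],"translation":[[0.003,0.0005,-0.007],[0.005,0.0003,-0.0126],[0.0064,0.0012,-0.0184],[0.0076,0.0019,-0.0222],[0.0087,0.0024,-0.0261],[0.0098,0.0026,-0.03],[0.0108,0.0025,-0.034],[0.0117,0.0021,-0.038],[0.0126,0.0015,-0.042],[0.0134,0.0006,-0.0457],[0.0141,-0.0005,-0.0496],[0.0148,-0.0019,-0.0533],[0.0153,-0.0035,-0.057],[0.0158,-0.0054,-0.0604],[0.0158,-0.0054,-0.0604]],"gripper":[1,1,1,1,1,1,1,1,1,1,1,1,1,1,1]}' ; python3 chk.py; python3 - <<'E'
from m1 import *
grab('wrist','w20')
E
```

```text
clock: 20.57
tcp_pos: [0.5451, 0.2732, 0.0928]
tcp_rot: [[0.191, -0.257, 0.947], [-0.549, 0.772, 0.32], [-0.813, -0.582, 0.006]]
contact_force: [-0.4, 1.0, -0.7]
finger_gap: 0.0004
t 20.57 seatframe mm [-43.6475  84.2084  79.1812] F [-1.1773 -0.059   0.3823] gap 0.0003727437419017188 q7 0.70426139349061
```

View pics/w20.png

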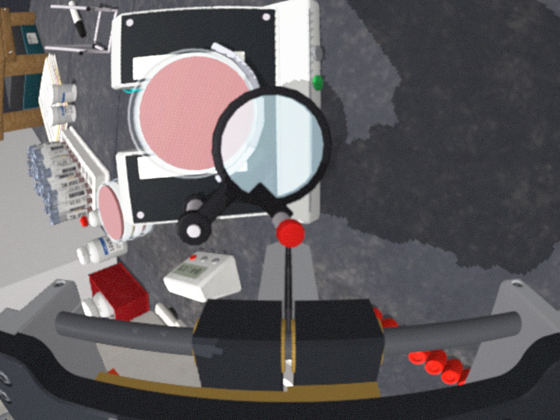

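```bash
python3 - <<'E'
from arc import *
ths=[182,186,190,194,198,202,206,210,214,217,220,220]
arc(ths,[.016]*12,np.interp(ths,[180,228],[.25,.12]))
E
```

```text
[[-0.05, 0.001, -0.008], [-0.119, 0.001, -0.018], [-0.189, 0.003, -0.029], [-0.259, 0.005, -0.04], [-0.329, 0.008, -0.051], [-0.399, 0.012, -0.061], [-0.468, 0.017, -0.071], [-0.538, 0.022, -0.082], [-0.608, 0.028, -0.092], [-0.66, 0.033, -0.099], [-0.712, 0.038, -0.106], [-0.712, 0.038, -0.106]]
[[0.0007, 0.0, -0.0024], [0.0009, 0.0011, -0.0062], [0.001, 0.0019, -0.0101], [0.0011, 0.0024, -0.0141], [0.0011, 0.0026, -0.018], [0.0011, 0.0026, -0.0219], [0.001, 0.0023, -0.0258], [0.0008, 0.0018, -0.0297], [0.0006, 0.001, -0.0334], [0.0003, 0.0002, -0.0362], [0.0001, -0.0007, -0.0389], [0.0001, -0.0007, -0.0389]]
```

```bash
python3 -m jog '{"delta_rot":[[-0.05,0.001,-0.008],[-0.12,0.001,-0.018],[-0.19,0.003,-0.029],[-0.26,0.005,-0.04],[-0.33,0.008,-0.051],[-0.4,0.012,-0.061],[-0.47,0.017,-0.071],[-0.54,0.022,-0.082],[-0.61,0.028,-0.092],[-0.66,0.033,-0.099],[-0.71,0.038,-0.106],[-0.71,0.038,-0.106]],"translation":[[0.0007,0,-0.0024],[0.0009,0.0011,-0.0062],[0.001,0.0019,-0.0101],[0.0011,0.0024,-0.0141],[0.0011,0.0026,-0.018],[0.0011,0.0026,-0.022],[0.001,0.0023,-0.0258],[0.0008,0.0018,-0.0297],[0.0006,0.001,-0.0334],[0.0003,0.0002,-0.0362],[0.0001,-0.0007,-0.0389],[0.0001,-0.0007,-0.0389]],"gripper":[1,1,1,1,1,1,1,1,1,1,1,1]}' ; python3 chk.py; python3 - <<'E'
from arc import *
grab('wrist','w21')
ths=[222,224,226,228,230]
arc(ths,[.016]*5,np.interp(ths,[180,228],[.25,.12]))
E
```

```text
clock: 21.62
tcp_pos: [0.5085, 0.2603, 0.0929]
tcp_rot: [[0.219, -0.793, 0.569], [-0.63, 0.33, 0.703], [-0.745, -0.512, -0.428]]
contact_force: [-0.5, 0.2, -0.3]
finger_gap: 0.0003
t 21.62 seatframe mm [-43.3921  45.424   79.1096] F [-0.4118 -0.4362  0.0906] gap 0.00031601433058266545 q7 1.2554493906730302
[[-0.04, 0.004, -0.004], [-0.074, 0.008, -0.008], [-0.109, 0.012, -0.012], [-0.144, 0.016, -0.016], [-0.179, 0.016, -0.016]]
[[0.0001, 0.0004, -0.002], [-0.0, 0.001, -0.0038], [-0.0002, 0.0015, -0.0056], [-0.0003, 0.0019, -0.0075], [-0.0005, 0.0022, -0.0094]]
```

View pics/w21.png

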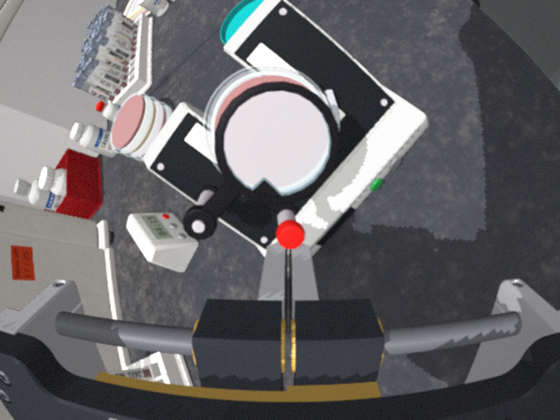

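```bash
python3 -m jog '{"delta_rot":[[-0.04,0.004,-0.004],[-0.074,0.008,-0.008],[-0.11,0.012,-0.012],[-0.11,0.012,-0.012]],"translation":[[0.0001,0.0004,-0.002],[0,0.001,-0.0038],[-0.0002,0.0015,-0.0056],[-0.0002,0.0015,-0.0056]],"gripper":[1,1,1,1]}' |tail -2; python3 chk.py; python3 -m jog '{"delta_rot":[[-0.015,0,0],[-0.03,0,0],[-0.03,0,0]],"translation":[[0,0.0002,-0.001],[0,0.0004,-0.002],[0,0.0004,-0.002]],"gripper":[1,1,1]}' |tail -2; python3 chk.py;  python3 - <<'E'
from arc import *
grab('wrist','w22')
s=r.state(); print('F tool',s['tcp_rot'].T@s['contact_force'])
E
```

```text
contact_force: [0.6, 0.8, 0.7]
finger_gap: 0.0006
t 22.0 seatframe mm [-41.0273  40.3163  78.9581] F [0.2133 0.7993 0.9092] gap 0.0006086558192431415 q7 1.343499917789112
contact_force: [5.7, 4.6, -6.0]
finger_gap: 0.0001
t 22.25 seatframe mm [-40.5365  39.4729  79.2365] F [-6.2168  6.8827 -1.9439] gap 0.00011963538799179482 q7 1.3702122113027537
F tool [3.1433 0.2598 9.1384]
```

View pics/w22.png

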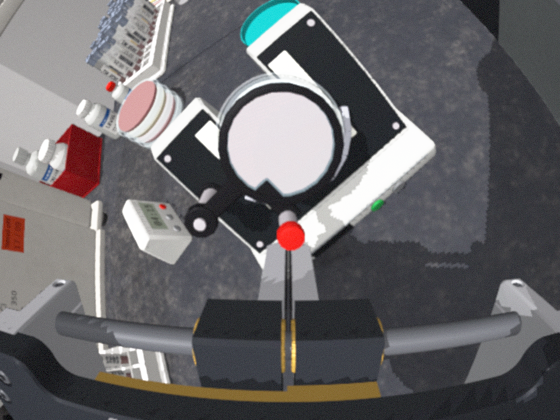

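```bash
python3 -m jog '{"delta_rot":[[0,0,0],[0,0,0]],"translation":[[0,0,-0.001],[0,0,-0.001]],"gripper":[1,1]}' |tail -2; python3 chk.py;  python3 - <<'E'
from arc import *
s=r.state(); print('F tool',s['tcp_rot'].T@s['contact_force'])
w=grab('wrist','w23')
im=w['image'].astype(int); m=((im[...,0]>180)&(im[...,1]<60)).astype(np.uint8); m[:200]=0; m[270:]=0; m[:,:260]=0; m[:,320:]=0
c=max(cv2.findContours(m,0,1)[0],key=cv2.contourArea); uv=cv2.minEnclosingCircle(c)[0]; print(uv)
for z in(.060,.066): 
    l=Fs.T@(onplane(w,uv,seat+Fs[:,2]*z,Fs[:,2],True)-seat)*1e3; print(l,np.degrees(np.arctan2(l[1]-68,l[0]-5)),np.hypot(l[1]-68,l[0]-5))
E
```

```text
contact_force: [5.9, 3.4, -8.0]
finger_gap: 0.0004
t 22.47 seatframe mm [-40.4201  39.494   79.2905] F [-6.9579  6.6763 -4.1987] gap 0.00039758347167950255 q7 1.3681330570426786
F tool [ 5.0866 -0.6181  9.1847]
(290.0, 235.5)
[-32.0722  28.7159  60.    ] -133.34066142696912 54.01472000381858
[-29.3809  27.0314  66.    ] -130.00335252219463 53.483393239422576
```

```bash
python3 -m jog '{"delta_rot":[[0,0,0],[0,0,0],[0,0,0],[0,0,0],[0,0,0],[0,0,0],[0,0,0],[0,0,0],[0,0,0],[0,0,0],[0,0,0]],"translation":[[0,0,0.006],[0,0,0.014],[-0.005,0,0.018],[-0.02,0,0.018],[-0.04,0,0.018],[-0.065,0,0.018],[-0.09,0,0.018],[-0.115,0,0.018],[-0.14,0,0.018],[-0.16,0,0.018],[-0.16,0,0.018]],"gripper":[1,1,1,1,1,1,1,1,1,1,1]}'; python3 chk.py; python3 - <<'E'
from m1 import *
w=grab('wrist','w24'); grab('top','t24'); grab('side','s24')
im=w['image'].astype(int)
E
```

```text
clock: 23.43
tcp_pos: [0.4751, 0.3761, 0.2066]
tcp_rot: [[0.226, -0.859, 0.459], [-0.634, 0.228, 0.739], [-0.739, -0.458, -0.493]]
contact_force: [-0.5, -0.0, 0.8]
finger_gap: 0.0003
t 23.43 seatframe mm [-33.6668  51.7002 244.4066] F [ 0.5392 -0.4569  0.5963] gap 0.0003326640363488693 q7 1.4316211631619076
```

View pics/w24.png

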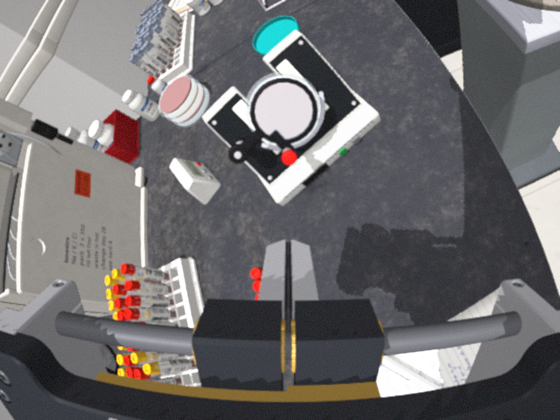

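View pics/t24.png

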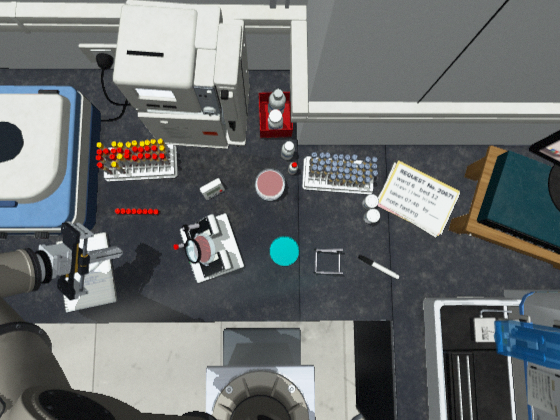

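```bash
python3 - <<'E'
from m1 import *
w=load('w24'); im=w['image'].astype(int); m=((im[...,0]>180)&(im[...,1]<60)).astype(np.uint8); m[:140]=0; m[175:]=0; m[:,:270]=0; m[:,310:]=0
c=max(cv2.findContours(m,0,1)[0],key=cv2.contourArea); uv=cv2.minEnclosingCircle(c)[0]; print(uv)
t2=load('t24'); it=t2['image'].astype(int); mt=((it[...,0]>150)&(it[...,1]<70)).astype(np.uint8); mt[:235]=0; mt[260:]=0; mt[:,:165]=0; mt[:,190:]=0
ct=max(cv2.findContours(mt,0,1)[0],key=cv2.contourArea); ut=cv2.minEnclosingCircle(ct)[0]
x=T('head',F(w,uv),ray(t2,ut),F(load('w23'),(290,235.5))); l=Fs.T@(x-seat)*1e3; print(l,np.degrees(np.arctan2(l[1]-68,l[0]-5)))
th=np.linspace(0,2*np.pi,37)
for d in([0,0,0],[.003,0,0]):
  q=proj(w,seat+Fs@np.array(d)+np.c_[.045*np.cos(th),.045*np.sin(th),0*th]@Fs.T,True); print(d,q.min(0),q.max(0))
a=cv2.imread('pics/w24.png'); cv2.imwrite('pics/c16.png',cv2.resize(a[25:210,195:390],None,fx=3.2,fy=3.2,interpolation=cv2.INTER_CUBIC))
b=cv2.imread('pics/t24.png'); cv2.imwrite('pics/c17.png',cv2.resize(b[205:290,165:250],None,fx=6.5,fy=6.5,interpolation=cv2.INTER_CUBIC))
E
```

```text
(288.6803283691406, 157.23770141601562)
head [0.4973 0.236  0.094 ] [0.538  0.8344 0.5021]
[-30.1552  26.9384  65.0909] -130.56876714733846
[0, 0, 0] [245.6245  73.3513] [321.165  147.6352]
[0.003, 0, 0] [243.8684  71.4968] [319.5433 145.8876]
```

View pics/c16.png

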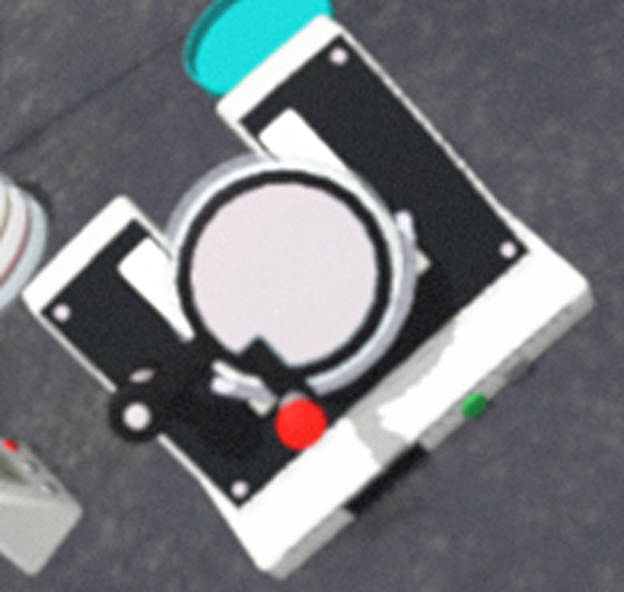

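View pics/c17.png

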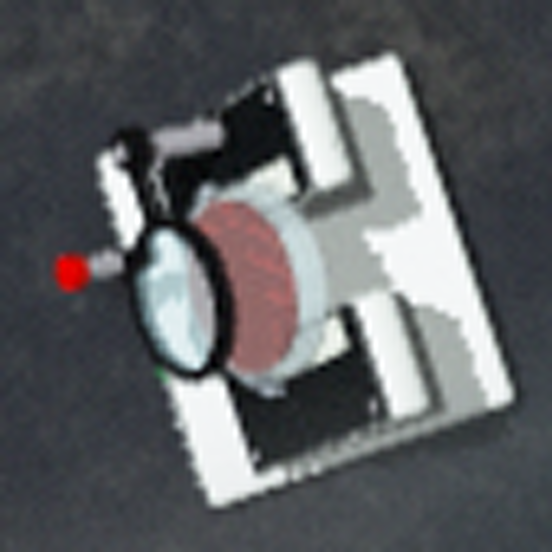

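```bash
python3 - <<'E'
import cv2,numpy as np
a=cv2.imread('pics/top0.png').astype(int);b=cv2.imread('pics/t24.png').astype(int)
for n,(x0,y0,x1,y1) in dict(timer=(195,172,230,202),jars=(360,190,385,228),turq=(268,236,300,268)).items(): print(n,np.abs(a-b)[y0:y1,x0:x1].mean())
from plant import r
print(r.close_job())
E
```

```text
timer 3.042222222222222
jars 2.845263157894737
turq 2.9729817708333335
the job is handed in; nothing more can be done
None
```

The job is done and handed in at about 23.6 s of the 64 s allowed. The plate lies base up on the stage against its lip, and the magnifier is swung in over it to its stop.

**What I did:** I pinched the plate by its upper rim, with the finger opening steady at 17.3 mm, so lid and base stayed together. I lifted it, rolled it over and lowered it onto the stage. I slid it down until it met the lip; that contact briefly read about 23 N. I let go, backed out up the slope, and pushed the post round with closed fingers. It stopped at about 9 N, and pushing 1 mm further did not move it.

**Last checks:**
- **Plate:** its outline is within about 2 px of where the seat should put it, with the medium showing through the base.
- **Magnifier:** the post measures 130.6° against 132° for home. The difference is within the roughly 2 mm camera error. The push against the stop is the stronger evidence that it is home.
- **Other items:** the timer, the jars and the turquoise look-alike show no change from the first top view beyond image noise.
- **Robot:** it ended clear of everything, with contact force under 1 N.

**One disagreement:** the wrist camera placed the gripped plate about 2 mm off the tool's own reading across the jaws. The stage contact came 1.4 mm early, as that predicted, so I set the plate down by force rather than by position.

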